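# Sweep three knurled nuts into the gated track of a parts tray

## Task

Sweep the three loose knurled nuts with your fingertips, one at a time, through the mouth of the parts tray into its track, until all three lie in a row against the stop at the track's end; then push the gate knob so that the sliding gate is fully shut behind them. Only push: do not lift, pinch or tip any nut, leave the large adapter ring where it lies in the tray, and do not disturb the tape roll, the eyepiece and the hex key beside it.

Things in the scene. Friction and masses are not known exactly. Their poses are not given: they have to be found in the camera images.
- tray: Flat parts tray, bare metal floor with dark fences, screwed down. Origin: on the bench, below the middle of the track's mouth. Floor upper face at z = 3 mm; fences and rims up to z = 9 mm (end stop 12 mm): fingertips can pass above them. Open area: x -101 to +101, y up to +208 mm, narrowed toward the mouth by two straight 45-degree fences from the side rims at y = 85 mm to the mouth's edges at y = 0 to 4 mm
- track_mouth (a point): Middle of the track's mouth, on the floor; tray frame (0, 0, 3) mm, axes as the tray's. From here the track, a straight slot 31 mm wide (x -15.5 to +15.5 mm), runs along the tray's -y to the stop. The gate crosses it at y = -14 to -6 mm. The gate's guide rails (up to z = 9 mm, screw heads 11 mm) lie at x -103 to -20, y -24 to +4 mm
- stop_face (a point): Middle of the stop face at the track's closed end, on the floor; tray frame (0, -99, 3) mm. From stop to shut gate the slot is 85 mm long, 4 mm more than three nuts in a row, so the gate shuts only on a row pushed home
- gate (a joint): Position of the sliding gate, m: 0 = drawn back, 0.046 = fully shut across the track; it moves along the tray's +x as it grows, resists with a steady 1 to 2 N of friction and stays where it is left. The bar starts drawn back (0 to 0.008), clear of the track
- gate_knob (a point): Centre of the top of the gate's upright black knob: 14 mm diameter, from z = 15 to 34 mm above the bench on a thinner steel stem. It moves with the gate along the tray's +x: tray frame x = -87 mm drawn back (0), -41 mm shut (0.046); y = -10 mm
- nut_a: Knurled round brass nut, 27 mm diameter, 14 mm tall, 30 g (may vary by some 30 per cent), lying flat in the tray's spreading area (top at z = 17 mm). Origin: centre of its underside, z up. The three nuts are alike and may go in any order
- nut_b: Knurled round brass nut, 27 mm diameter, 14 mm tall, 30 g (may vary by some 30 per cent), lying flat in the tray's spreading area (top at z = 17 mm). Origin: centre of its underside, z up. The three nuts are alike and may go in any order
- nut_c: Knurled round brass nut, 27 mm diameter, 14 mm tall, 30 g (may vary by some 30 per cent), lying flat in the tray's spreading area (top at z = 17 mm). Origin: centre of its underside, z up. The three nuts are alike and may go in any order
- adapter: Black adapter ring lying in one of the two back corners of the spreading area (the third nut lies in the other), 43 mm outer diameter, 14 mm tall, too large for the track; stays where it is. Origin: centre of its underside
- tape: Roll of masking tape, 57 mm diameter, 19 mm tall, on the bench beyond the tray's back rim (tray +y); not to be disturbed. Origin: centre of its underside
- eyepiece: Black microscope eyepiece standing upright, 51 mm diameter, 62 mm tall, on the bench beyond the tray's back rim; not to be disturbed. Origin: centre of its underside
- driver_key: Bare steel hex key, 37 x 95 x 6 mm, lying on the bench on the +x side of the track; not to be disturbed. Origin: centre of its bounding box's underside

How it is judged (in metres and radians):
On the way, in this order (a step that is already met when the one before it is completed fails the run):
1. one nut is wholly past the gate, in the track (((y of nut_a in the frame of tray between -0.092 and -0.0262 m and x of nut_a in the frame of tray between -0.006 and 0.006 m) or (y of nut_b in the frame of tray between -0.092 and -0.0262 m and x of nut_b in the frame of tray between -0.006 and 0.006 m) or (y of nut_c in the frame of tray between -0.092 and -0.0262 m and x of nut_c in the frame of tray between -0.006 and 0.006 m))), for 0.2 s.
2. two nuts are in the track ((((y of nut_a in the frame of tray between -0.092 and -0.0262 m and x of nut_a in the frame of tray between -0.006 and 0.006 m) and (y of nut_b in the frame of tray between -0.092 and -0.0262 m and x of nut_b in the frame of tray between -0.006 and 0.006 m)) or ((y of nut_a in the frame of tray between -0.092 and -0.0262 m and x of nut_a in the frame of tray between -0.006 and 0.006 m) and (y of nut_c in the frame of tray between -0.092 and -0.0262 m and x of nut_c in the frame of tray between -0.006 and 0.006 m)) or ((y of nut_b in the frame of tray between -0.092 and -0.0262 m and x of nut_b in the frame of tray between -0.006 and 0.006 m) and (y of nut_c in the frame of tray between -0.092 and -0.0262 m and x of nut_c in the frame of tray between -0.006 and 0.006 m)))), for 0.2 s.
3. all three nuts are in the track, with the gate still open (y of nut_a in the frame of tray between -0.092 and -0.0262 m and x of nut_a in the frame of tray between -0.006 and 0.006 m and y of nut_b in the frame of tray between -0.092 and -0.0262 m and x of nut_b in the frame of tray between -0.006 and 0.006 m and y of nut_c in the frame of tray between -0.092 and -0.0262 m and x of nut_c in the frame of tray between -0.006 and 0.006 m and value of joint gate below 0.03 m), for 0.2 s.
4. the gate is shut behind them (value of joint gate above 0.041 m), for 0.2 s.
At the end, for the whole second after the job is handed in: All three nuts lie flat and at rest in the track between the stop and the gate (centres more than 26 mm past the mouth and within 6 mm of the track's middle line), the gate is shut to 41 of its 46 mm or more, and the adapter ring is within 20 mm of where it lay in the spreading area (y of nut_a in the frame of tray between -0.092 and -0.0262 m and x of nut_a in the frame of tray between -0.006 and 0.006 m and y of nut_b in the frame of tray between -0.092 and -0.0262 m and x of nut_b in the frame of tray between -0.006 and 0.006 m and y of nut_c in the frame of tray between -0.092 and -0.0262 m and x of nut_c in the frame of tray between -0.006 and 0.006 m and value of joint gate above 0.041 m and angle between each of nut_a, nut_b, nut_c's own z axis and vertical below 0.12 rad and linear speed of each of nut_a, nut_b, nut_c below 0.02 m/s and z of each of nut_a, nut_b, nut_c in the frame of tray below 0.006 m and distance of adapter from where it was at the start of the episode below 0.02 m); the robot touches nothing.
It fails at once if a nut is lifted more than 6 mm off the tray floor (height (world z) of any of nut_a, nut_b, nut_c above 0.009 m).
It fails at once if a nut is tipped by more than 35 degrees (angle between any of nut_a, nut_b, nut_c's own z axis and vertical above 0.61 rad).
It fails at once if two nuts are in the mouth of the track at once (((y of nut_a in the frame of tray between -0.022 and 0.025 m and x of nut_a in the frame of tray between -0.03 and 0.03 m) and (y of nut_b in the frame of tray between -0.022 and 0.025 m and x of nut_b in the frame of tray between -0.03 and 0.03 m)) or ((y of nut_a in the frame of tray between -0.022 and 0.025 m and x of nut_a in the frame of tray between -0.03 and 0.03 m) and (y of nut_c in the frame of tray between -0.022 and 0.025 m and x of nut_c in the frame of tray between -0.03 and 0.03 m)) or ((y of nut_b in the frame of tray between -0.022 and 0.025 m and x of nut_b in the frame of tray between -0.03 and 0.03 m) and (y of nut_c in the frame of tray between -0.022 and 0.025 m and x of nut_c in the frame of tray between -0.03 and 0.03 m))).
It fails at once if the adapter ring is moved more than 20 mm (distance of adapter from where it was at the start of the episode above 0.02 m).
It fails at once if a bystander beside the tray is moved more than 15 mm (distance of any of tape, eyepiece, driver_key from where it was at the start of the episode above 0.015 m).
It also fails if it takes over 72 s, if anything falls off the work surface, if the arm or the gripper's body presses on something with over 40 N, if the wrist force passes 120 N, or if a joint passes its speed limit or range.

## Robot

A 6-joint arm with a two-finger parallel gripper is mounted at the origin on a cart in front of the work surface, level with it; the furniture and walls round the work are solid. World frame = base frame: x ahead of the robot, y to its left, z up, the work surface at z = 0. Lengths are in mm, angles in rad, forces in N, time in s.
With the tool pointing down it reaches from about 275 to 1000 mm from the base axis. Payload 8.4 kg.
Tool frame: the origin (TCP) lies at the centre of the arm's flange, where the gripper is bolted on; the fingertips stand r.tip_extent ahead of it and the grasp point (between the pads) lies 155 mm ahead of it (r.tip_extent is the distance from the TCP to the fingertips, in mm); z points along the fingers, y is the direction in which the jaws open and shut (so a half turn about z gives the same grasp; the last joint's range is limited). The gripper opens to 85 mm and grips with 20 to 120 N. Pads are 22 mm wide; open, the fingers measure 114 mm over their backs; the gripper's body (76 mm by 85 mm) begins 54 mm behind the grasp point. The pads swing forward as they close: fully open they stand 13 mm farther back than shut.
Start: joints at [-1.188, 0.353, 1.633, -0, 1.155, -0.002], TCP at [234.608, -579.3, 404.681] pointing down, gripper open.
Joint ranges: [-2.63, 2.63], [-0.92, 2.1], [0.06, 2.66], [-1.3, 4.44], [0, 2.69], [-3.02, 3.02]. Speed limits (rad/s): [2.22, 2.22, 2.79, 3.14, 3.14, 3.14].

## Interface

Orientations are given as [roll, pitch, yaw] about the fixed x, y, z axes, in that order (R = Rz(yaw) Ry(pitch) Rx(roll)).
In Python, from rig import sense, grab_frame, job, r gives the robot as it stands. The module is installed in compiled form; this text tells all that it offers.
- The arm moves only by the shell command python3 -m creep 'ROWS' [FORCE]. ROWS is JSON, a list of rows, each a list of 7 numbers: the turn, a rotation vector about the tool's x, y, z in rad, then the shift along the tool's x, y, z in mm, then the closure, from 0 (fully open) to 1 (shut). In form: [[wx, wy, wz, dx, dy, dz, fingers], ...]. A call has 1 to 10 rows; each row shifts and turns the pose as measured when the row begins, along the tool's axes as they then stand; what a row does not reach is not made up. A row lasts 1/12 s, in which the tool goes at most 41.7 mm and 7.16 degrees, less where a joint would pass 70% of its speed; a pose out of reach is approached as far as the arm can. A call with a gripper value outside its range is refused whole. The fingers move at their own pace and stop on an object; FORCE is the grip in N (left out, the last holds). Time passes only in rows, so rows that do not move let the fingers close. It gives the time, the measured TCP pose, the force and the opening at its end, in the units of the state.
- sense(): the state, without advancing time (a new reading comes with each control period).
- grab_frame(name): name is "side" or "top"; returns a dict with "color" (420x560x3 uint8, red, green, blue), "mtx" (3x3 intrinsics, pixels), "T" (4x4, takes a point from camera to world coordinates). Camera axes: x right, y down, z forward; pixel columns grow to the right and rows downward; lengths in mm; the calibration is good to about 2 mm. A picture is of the moment at which its call begins. There is no depth.
- job.sign_off(): hands the job in, once; it reports no verdict.
The state is a dict: "clock": time; "qpos": joint angles; "qvel": joint speeds; "joint_efforts": joint torques, N m; "eef_pos": TCP position; "tcp_rot": TCP orientation; "contact_force": force on the tool from outside, world axes, zero at the start; "wrist_torque": the same for the moment, N m; "opening": opening from 0.0 (shut) to 1.0 (fully open).
Only numpy, scipy, OpenCV 4.12 (cv2) and the standard library are available. Lean on these libraries where they do the work, as an engineer would, in place of code of your own. Each camera call takes 0.05 s, during which the arm holds its last target.

## Working session

There is one attempt and no reset: what is moved stays moved. The work goes in short steps, Python scripts to look and compute and a shell command to move; the robot and the scene stay as the last step left them, time stands still between calls to the robot, and variables do not carry over. Pictures are saved under pics/ and viewed, and the job is handed in when it is done.

```bash
mkdir -p pics; python3 - <<'E'
from rig import sense, grab_frame, job, r
import cv2
print(sense(), r.tip_extent)
for n in("side","top"):
    f=grab_frame(n); cv2.imwrite(f"pics/{n}0.png",f["color"][:,:,::-1]); print(n,f["mtx"].round(1).tolist(),f["T"].round(3).tolist())
E
```

```text
{'clock': 0.0, 'qpos': array([-1.18836511e+00,  3.53658803e-01,  1.63411398e+00,  1.71596940e-06,
        1.15519438e+00, -2.42676353e-03]), 'qvel': array([ 0.00020782, -0.00034063,  0.00044707,  0.00119105,  0.0018477 ,
       -0.00029745]), 'joint_efforts': array([-1.21512123e-03, -6.05257559e+01, -3.42072701e+01,  1.67715348e-04,
        9.65323357e-03, -6.73904282e-06]), 'eef_pos': array([ 234.54312811, -579.08017525,  403.96348386]), 'tcp_rot': array([-3.14021816e+00, -4.90453300e-06,  3.84857280e-01]), 'contact_force': array([-1.02451935, -0.27261164, -0.64131487]), 'wrist_torque': array([0.04585335, 0.01474302, 0.00847413]), 'opening': 0.9996229035345642} 173.4
side [[527.1, 0.0, 279.3], [0.0, 527.1, 204.6], [0.0, 0.0, 1.0]] [[0.885, -0.2, 0.421, 212.543], [-0.465, -0.43, 0.774, -807.763], [0.026, -0.88, -0.473, 509.827], [0.0, 0.0, 0.0, 1.0]]
top [[477.3, 0.0, 270.7], [0.0, 477.3, 216.5], [0.0, 0.0, 1.0]] [[0.003, -0.994, 0.106, 488.912], [-1.0, -0.001, 0.018, -72.267], [-0.017, -0.106, -0.994, 1106.286], [0.0, 0.0, 0.0, 1.0]]
```

View pics/top0.png

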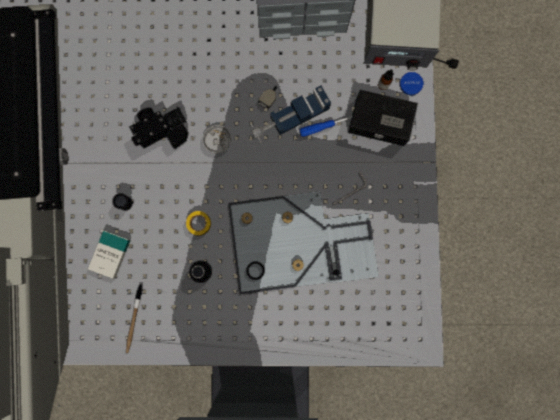

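View pics/side0.png

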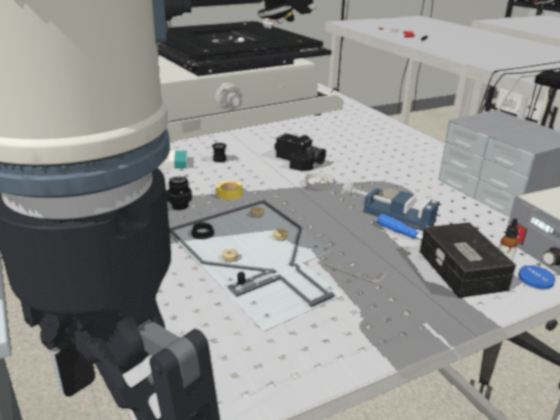

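The top view shows the tray at cols 230-375, rows 195-290, with nuts near (247,217), (288,216) and (297,265). The adapter is at (255,270) and the knob near (336,270). I'll enlarge it and measure.

```bash
cat > h.py <<'E'
import numpy as np, cv2
from rig import sense, grab_frame, job, r
def ray(f,uv,z):
    uv=np.atleast_2d(np.asarray(uv,float)); d=np.c_[uv,np.ones(len(uv))]@np.linalg.inv(f["mtx"]).T@f["T"][:3,:3].T
    o=f["T"][:3,3]; return o+d*((z-o[2])/d[:,2])[:,None]
def proj(f,P):
    p=(np.atleast_2d(P)-f["T"][:3,3])@f["T"][:3,:3]; p=p@f["mtx"].T; return p[:,:2]/p[:,2:]
def crop(f,x0,y0,w,h,s,name):
    c=f["color"][y0:y0+h,x0:x0+w,::-1]; cv2.imwrite(name,cv2.resize(c,None,fx=s,fy=s,interpolation=cv2.INTER_CUBIC))
E
python3 - <<'E'
from h import *
f=grab_frame("top"); crop(f,180,180,220,130,3.6,"pics/top1.png")
g=grab_frame("side"); crop(g,160,170,200,160,4,"pics/side1.png")
for n,im,(z) in(("top",f,17),("side",g,17)):
    hsv=cv2.cvtColor(im["color"],cv2.COLOR_RGB2HSV)
    m=cv2.inRange(hsv,(8,70,60),(25,255,255))
    k,l,st,c=cv2.connectedComponentsWithStats(m)
    for i in range(1,k):
        if st[i,4]>15: print(n,st[i].tolist(),c[i].round(1),ray(im,c[i],10)[0].round(1))
E
```

```text
top [185, 210, 26, 26, 365] [197.8 222.7] [591.  115.9  10. ]
top [241, 213, 11, 11, 83] [246.4 217.8] [602.6   3.4  10. ]
top [282, 212, 11, 11, 85] [287.1 217. ] [604.5 -90.7  10. ]
top [292, 259, 11, 12, 90] [297.4 264.6] [ 495.2 -114.1   10. ]
top [126, 309, 11, 43, 147] [131.  330.3] [346.2 263.   10. ]
side [284, 11, 8, 8, 33] [288.   14.5] [1844.  2156.7   10. ]
side [216, 181, 27, 19, 439] [228.8 190.1] [590.2 110.9  10. ]
side [252, 208, 11, 9, 82] [256.8 211.7] [603.2   2.1  10. ]
side [275, 230, 12, 9, 85] [280.6 234. ] [606.4 -91.4  10. ]
side [501, 235, 17, 14, 156] [509.2 241.5] [ 969.4 -290.9   10. ]
side [224, 251, 13, 10, 102] [229.7 255.5] [ 496.  -115.9   10. ]
```

View pics/top1.png

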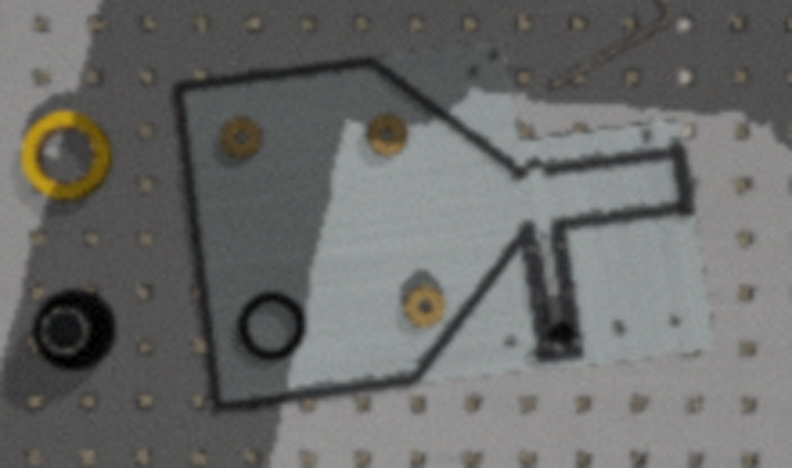

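View pics/side1.png

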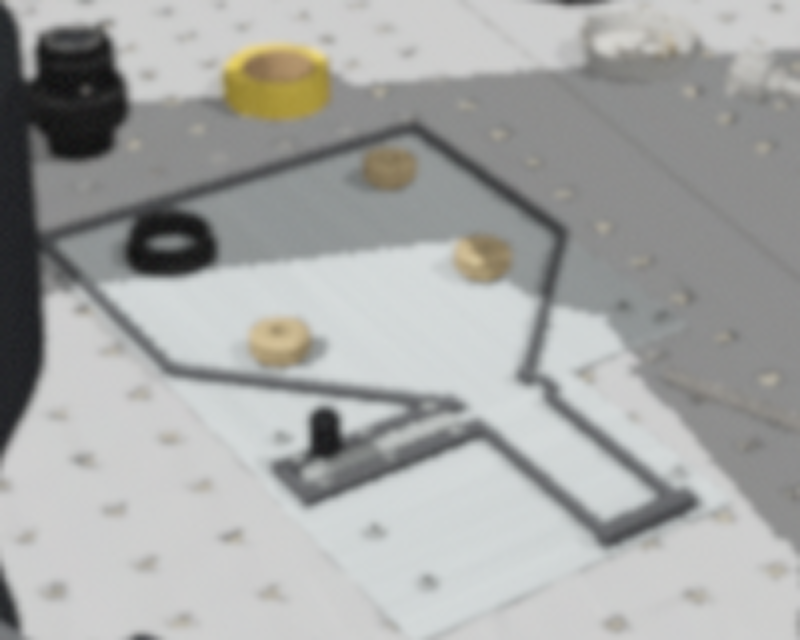

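```bash
cat >> h.py <<'E'
def fit(A,B):
    a=A-A.mean(0); b=B-B.mean(0); th=np.arctan2((a[:,0]*b[:,1]-a[:,1]*b[:,0]).sum(),(a*b).sum())
    R=np.array([[np.cos(th),-np.sin(th)],[np.sin(th),np.cos(th)]]); t=B.mean(0)-R@A.mean(0); return th,R,t
E
python3 - <<'E'
from h import *
f=grab_frame("top");g=grab_frame("side")
M=np.array([[103,210],[103,86],[-103,210],[-103,86],[17.5,2],[-17.5,2]],float)
T=np.array([[180,88],[372,62],[216,405],[412,378],[522,172],[525,230]])/3.6+180
S=np.array([[415,127],[563,233],[45,237],[168,370],[526,378],[460,404]])/4+[160,170]
WT=ray(f,T,9)[:,:2]; WS=ray(g,S,9)[:,:2]
for n,A,B in(("top",M,WT),("side",M,WS),("both",np.r_[M,M],np.r_[WT,WS])):
    th,R,t=fit(A,B); print(n,th,t.round(1)); print((B-(A@R.T+t)).round(1).tolist())
    for p,im in((( [246.4,217.8],[287.1,217],[297.4,264.6]),f),(([256.8,211.7],[280.6,234],[229.7,255.5]),g)):
        W=ray(im,p,11)[:,:2]; print(((W-t)@R).round(1).tolist())
    print('stop,mouth,knob',(R@[0,-99]+t).round(1),(R@[-87,-10]+t).round(1))
th,R,t=fit(np.r_[M,M],np.r_[WT,WS])
ad=ray(f,[[271/3.6+180,326/3.6+180]],10)[:,:2]; print('adapter',((ad-t)@R).round(1))
kn=ray(g,[[324/4+160,412/4+170]],34)[:,:2]; print('knob side',((kn-t)@R).round(1)); kn=ray(f,[[561/3.6+180,330/3.6+180]],34)[:,:2]; print('knob top',((kn-t)@R).round(1))
E
```

```text
top 0.12963094414386206 [ 560.7 -179.9]
[[-2.0, 0.1], [-1.0, -0.7], [0.2, 1.6], [1.5, 0.6], [1.8, -2.3], [-0.5, 0.7]]
[[65.0, 176.2], [54.8, 82.8], [-56.5, 73.7]]
[[64.7, 173.4], [55.8, 80.6], [-56.7, 70.3]]
stop,mouth,knob [ 573.5 -278. ] [ 475.7 -201. ]
side 0.12863660860602932 [ 561.  -186.4]
[[-1.7, 0.1], [-1.6, 0.2], [2.0, 1.5], [-0.7, 0.2], [0.2, -1.0], [1.8, -1.1]]
[[65.3, 182.8], [55.2, 89.4], [-56.1, 80.2]]
[[65.0, 180.1], [56.2, 87.2], [-56.3, 76.8]]
stop,mouth,knob [ 573.7 -284.6] [ 476.  -207.5]
both 0.12913380617407433 [ 560.9 -183.1]
[[-2.3, 3.4], [-1.3, 2.6], [-0.1, 4.8], [1.3, 3.9], [1.7, 1.0], [-0.7, 4.0], [-1.4, -3.2], [-1.3, -3.2], [2.2, -1.7], [-0.5, -3.0], [0.4, -4.3], [1.9, -4.3]]
[[65.2, 179.5], [55.0, 86.1], [-56.3, 77.0]]
[[64.8, 176.7], [56.0, 83.9], [-56.5, 73.6]]
stop,mouth,knob [ 573.6 -281.3] [ 475.9 -204.3]
adapter [[-57.6 174.1]]
knob side [[-83.3  -7. ]]
knob top [[-82.6  -4.9]]
```

```bash
cat >> h.py <<'E'
from scipy.spatial.transform import Rotation as Ro
TH=0.129; TT=np.array([560.9,-180.8]); RR=np.array([[np.cos(TH),-np.sin(TH)],[np.sin(TH),np.cos(TH)]])
def t2w(p): return RR@np.asarray(p,float)+TT
def w2t(p): return (np.atleast_2d(p)[:,:2]-TT)@RR
def st():
    s=sense(); y=s["tcp_rot"]; print("t",round(s["clock"],2),"tray",w2t(s["eef_pos"])[0].round(1),"z",s["eef_pos"][2].round(1),"rot",y.round(3),"trayang",round(y[2]-TH,3),"F",s["contact_force"].round(1),"op",round(s["opening"],3),"q6",s["qpos"][5].round(2)); return s
def plan(txy,z,ang,n):
    "target tray xy of TCP axis, TCP z, tool-x angle in tray frame; n equal rows"
    s=sense(); p=s["eef_pos"].copy(); Rm=Ro.from_euler("xyz",s["tcp_rot"]); G=np.r_[t2w(txy),z]
    Rg=Ro.from_euler("xyz",[np.pi,0,ang+TH]); w=(Rm.inv()*Rg).as_rotvec()
    for k in range(n):
        d=Rm.inv().apply((G-p)/(n-k)); p=p+Rm.apply(d); Rm=Rm*Ro.from_rotvec(w/n)
        print(np.r_[(w/n).round(3),d.round(1)].tolist())
E
python3 - <<'E'
from h import *
print(w2t([[604.3,-90.9],[602.8,2.9],[495.5,-114.8]]))
st()
plan([85,111],300,.757,16)
E
```

```text
[[ 54.60435299  83.56993858]
 [ 65.18348445 176.78352116]
 [-56.36618744  73.86482867]]
t 0.3 tray [-374.9 -353.2] z 404.4 rot [-3.141 -0.     0.385] trayang 0.256 F [-0.5  0.3 -0.6] op 1.003 q6 -0.0
[-0.0, -0.0, -0.031, 35.1, -20.8, 6.5]
[-0.0, -0.0, -0.031, 35.8, -19.7, 6.5]
[-0.0, -0.0, -0.031, 36.4, -18.5, 6.5]
[-0.0, -0.0, -0.031, 36.9, -17.4, 6.5]
[-0.0, -0.0, -0.031, 37.5, -16.2, 6.5]
[-0.0, -0.0, -0.031, 38.0, -15.1, 6.5]
[-0.0, -0.0, -0.031, 38.4, -13.9, 6.5]
[-0.0, -0.0, -0.031, 38.8, -12.6, 6.5]
[-0.0, -0.0, -0.031, 39.2, -11.4, 6.5]
[-0.0, -0.0, -0.031, 39.5, -10.2, 6.5]
[-0.0, -0.0, -0.031, 39.8, -9.0, 6.5]
[-0.0, -0.0, -0.031, 40.1, -7.7, 6.5]
[-0.0, -0.0, -0.031, 40.3, -6.4, 6.5]
[-0.0, -0.0, -0.031, 40.5, -5.2, 6.5]
[-0.0, -0.0, -0.031, 40.6, -3.9, 6.5]
[-0.0, -0.0, -0.031, 40.8, -2.6, 6.5]
```

```bash
python3 -m creep '[[0,0,-0.031,35,-21,6.5,0.82],[0,0,-0.031,36,-20,6.5,0.82],[0,0,-0.031,36,-18.5,6.5,0.82],[0,0,-0.031,37,-17,6.5,0.82],[0,0,-0.031,37,-16,6.5,0.82],[0,0,-0.031,38,-15,6.5,0.82],[0,0,-0.031,38,-14,6.5,0.82],[0,0,-0.031,39,-13,6.5,0.82],[0,0,-0.031,39,-11,6.5,0.82],[0,0,-0.031,39,-10,6.5,0.82]]' 20
python3 -c "
from h import *
st();plan([85,111],300,.757,8);print(r.tip_extent)"
```

```text
clock: 1.13
eef_pos: [481.6, -254.6, 338.7]
tcp_rot: [3.134, 0.003, 0.697]
contact_force: [1.3, -0.0, 0.3]
opening: 0.177
t 1.13 tray [-88.2 -62.9] z 338.7 rot [3.134e+00 3.000e-03 6.970e-01] trayang 0.568 F [ 1.3 -0.   0.3] op 0.177 q6 0.39
[0.001, 0.0, -0.024, 30.0, -6.7, 4.7]
[0.001, 0.0, -0.024, 30.1, -6.0, 4.7]
[0.001, 0.0, -0.024, 30.2, -5.3, 4.7]
[0.001, 0.0, -0.024, 30.3, -4.6, 4.8]
[0.001, 0.0, -0.024, 30.4, -3.9, 4.8]
[0.001, 0.0, -0.024, 30.5, -3.1, 4.8]
[0.001, 0.0, -0.024, 30.6, -2.4, 4.8]
[0.001, 0.0, -0.024, 30.6, -1.7, 4.8]
173.4
```

```bash
python3 -m creep '[[0,0,-0.024,30,-6.7,5,0.82],[0,0,-0.024,30,-6,5,0.82],[0,0,-0.024,30,-5.3,5,0.82],[0,0,-0.024,30,-4.6,5,0.82],[0,0,-0.024,30,-4,5,0.82],[0,0,-0.024,30,-3,5,0.82],[0,0,-0.024,30,-2.4,5,0.82],[0,0,-0.024,30,-1.7,5,0.82]]'
python3 -c "
from h import *
st();plan([85,111],225,.757,4)
f=grab_frame('top');g=grab_frame('side')
crop(f,180,140,220,160,3.6,'pics/t2.png');crop(g,160,100,200,150,4,'pics/s2.png')"
```

```text
clock: 1.8
eef_pos: [634.7, -47.1, 295.8]
tcp_rot: [3.133, 0.004, 0.902]
contact_force: [1.6, -0.7, 0.9]
opening: 0.177
t 1.8 tray [ 90.4 123.1] z 295.8 rot [3.133 0.004 0.902] trayang 0.773 F [ 1.6 -0.7  0.9] op 0.177 q6 0.6
[0.002, 0.001, 0.004, -3.0, 1.1, 17.7]
[0.002, 0.001, 0.004, -3.0, 1.1, 17.7]
[0.002, 0.001, 0.004, -3.0, 1.2, 17.7]
[0.002, 0.001, 0.004, -3.1, 1.2, 17.7]
```

View pics/s2.png

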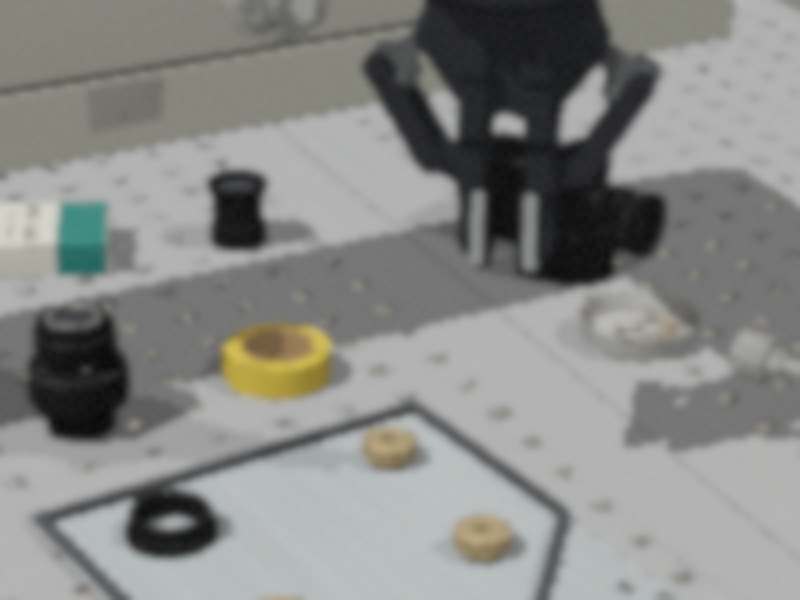

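```bash
python3 -c "
from h import *
s=st();g=grab_frame('side')
R=Ro.from_euler('xyz',s['tcp_rot'])
for y in (-22,-8,8,22):
  for x in(-11,11):
    for z in (160,173.4):
      P=s['eef_pos']+R.apply([x,y,z]); print(y,x,z,((proj(g,P)-[160,100])*4).round(0))
"
python3 -m creep '[[0.002,0,0.004,-3,1,18,0.82],[0.002,0,0.004,-3,1,18,0.82],[0.002,0,0.004,-3,1,18,0.82],[0.002,0,0.004,-3,1,18,0.82]]'
python3 -c "
from h import *
st()
g=grab_frame('side');crop(g,230,120,120,120,5,'pics/s3.png')
f=grab_frame('top');crop(f,180,140,220,160,3.6,'pics/t3.png')
plan([85,111],189,.757,3)"
```

```text
t 1.9 tray [ 91.8 124.8] z 295.3 rot [3.133e+00 2.000e-03 9.050e-01] trayang 0.776 F [ 1.  -0.5  0.1] op 0.178 q6 0.6
-22 -11 160 [[450. 240.]]
-22 -11 173.4 [[450. 267.]]
-22 11 160 [[460. 221.]]
-22 11 173.4 [[459. 248.]]
-8 -11 160 [[481. 243.]]
-8 -11 173.4 [[481. 270.]]
-8 11 160 [[490. 224.]]
-8 11 173.4 [[489. 251.]]
8 -11 160 [[517. 246.]]
8 -11 173.4 [[516. 274.]]
8 11 160 [[525. 227.]]
8 11 173.4 [[524. 254.]]
22 -11 160 [[548. 249.]]
22 -11 173.4 [[547. 276.]]
22 11 160 [[555. 230.]]
22 11 173.4 [[554. 257.]]
clock: 2.28
eef_pos: [631.3, -60.9, 226.2]
tcp_rot: [3.135, -0.0, 0.887]
contact_force: [-0.5, -0.6, -0.4]
opening: 0.181
t 2.28 tray [ 85.2 109.9] z 226.2 rot [ 3.135 -0.     0.887] trayang 0.758 F [-0.5 -0.6 -0.4] op 0.181 q6 0.59
[0.001, 0.001, 0.0, 0.6, -0.0, 11.7]
[0.001, 0.001, 0.0, 0.6, -0.0, 11.7]
[0.001, 0.001, 0.0, 0.6, 0.0, 11.7]
```

View pics/s3.png

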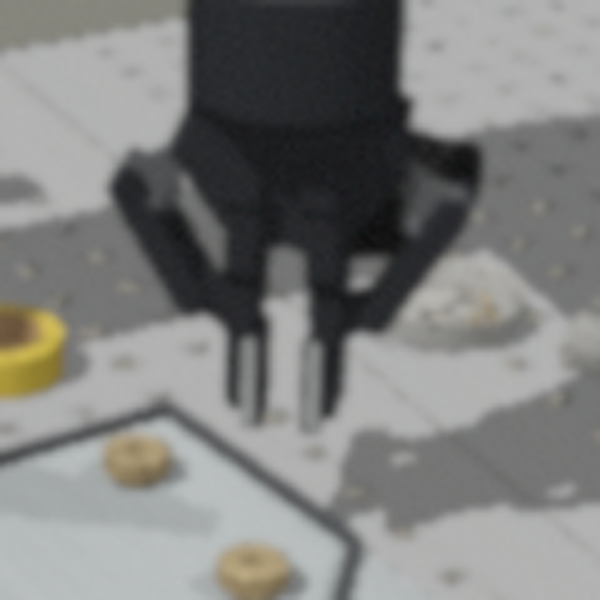

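View pics/t3.png

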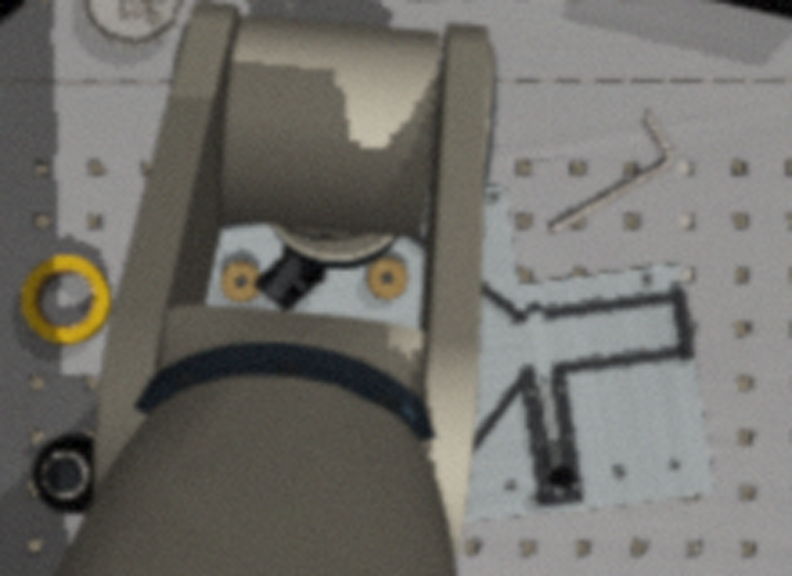

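```bash
python3 -m creep '[[0.003,0,0,0.6,0,13,0.82],[0.002,0,0,0.6,0,13,0.82],[0.001,0,0,0.6,0,11,0.82],[0,0,0,0,0,3,0.82],[0,0,0,0,0,0,0.82]]'
python3 -c "
from h import *
st();plan([54.6+.727*35,83.5+.687*35],185,.757,2)
g=grab_frame('side');crop(g,230,150,120,120,5,'pics/s4.png')
"
```

```text
clock: 2.8
eef_pos: [631.4, -61.3, 183.2]
tcp_rot: [-3.14, 0.002, 0.884]
contact_force: [0.5, 0.0, -0.1]
opening: 0.177
t 2.8 tray [ 85.3 109.4] z 183.2 rot [-3.14e+00  2.00e-03  8.84e-01] trayang 0.755 F [ 0.5  0.  -0.1] op 0.177 q6 0.59
[-0.001, 0.001, -0.001, -2.6, -1.1, -0.9]
[-0.001, 0.001, -0.001, -2.6, -1.1, -0.9]
```

View pics/s4.png

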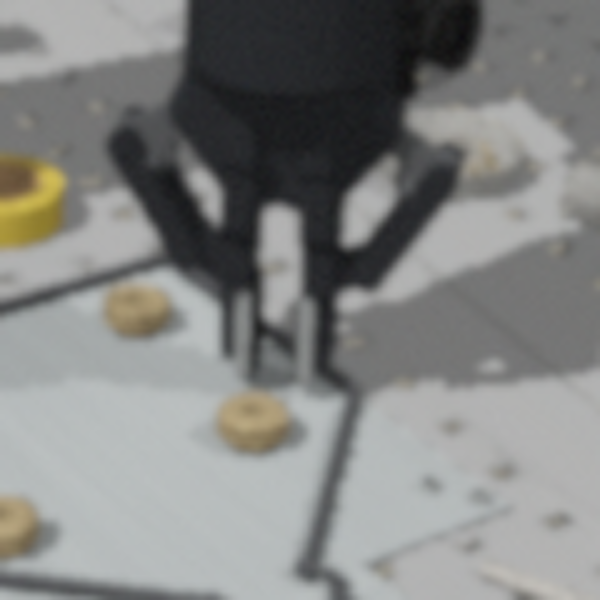

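```bash
python3 -m creep '[[0,0,0,-4,-1.2,-1,0.82],[0,0,0,-5,-1,-0.8,0.82],[0,0,0,-5,0,0,0.82],[0,0,0,-5,0,0,0.82],[0,0,0,-7,0,0,0.82],[0,0,0,-7,0,0,0.82],[0,0,0,-7,0,0,0.82],[0,0,0,-7,0,0,0.82]]'
cat > see.py <<'E'
from h import *
import sys
# nut positions from both views at mid height 11 -> tray frame
def nuts():
    for n in("top","side"):
        f=grab_frame(n); m=cv2.inRange(cv2.cvtColor(f["color"],cv2.COLOR_RGB2HSV),(8,70,60),(25,255,255))
        k,l,s,c=cv2.connectedComponentsWithStats(m)
        for i in range(1,k):
            if s[i,4]>12:
                p=w2t(ray(f,c[i],11))[0]
                if abs(p[0])<110 and -105<p[1]<215: print(n,s[i,4],p.round(1))
        if n=="side": crop(f,170,160,170,130,4.6,sys.argv[1]+"s.png")
        else: crop(f,220,180,170,120,4.6,sys.argv[1]+"t.png")
st(); nuts()
E
python3 see.py pics/5
```

```text
clock: 3.52
eef_pos: [598.3, -98.8, 188.2]
tcp_rot: [3.14, -0.001, 0.886]
contact_force: [0.2, 0.0, 0.6]
opening: 0.18
t 3.52 tray [47.6 76.5] z 188.2 rot [ 3.14e+00 -1.00e-03  8.86e-01] trayang 0.757 F [0.2 0.  0.6] op 0.18 q6 0.52
top 52 [ 66.4 181.4]
side 35 [ 59.4 173.5]
side 114 [32.7 60.3]
side 116 [-56.9  71.8]
```

View pics/5s.png

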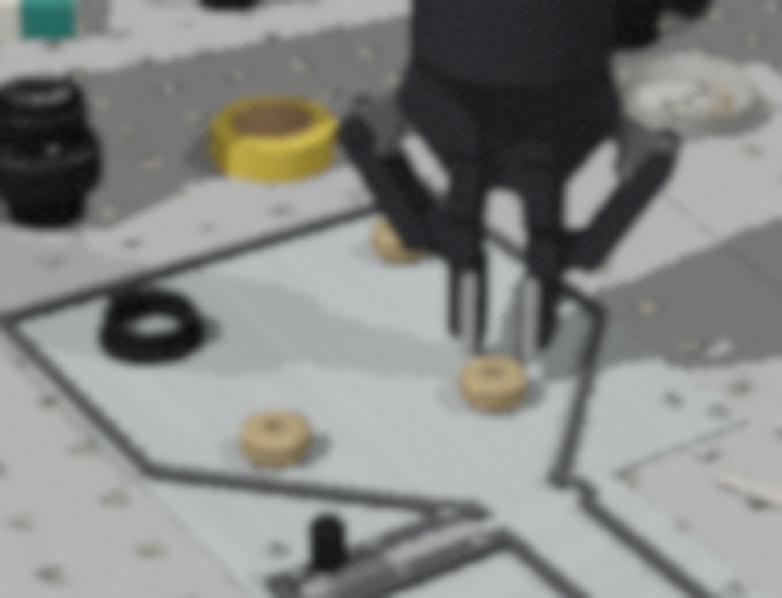

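```bash
python3 -m creep '[[0,0,0,-5,0,2,0.82],[0,0,0,-6,0,1.5,0.82],[0,0,0,-6,0,0.6,0.82],[0,0,0,-6,0,0.4,0.82],[0,0,0,-5,0,0.3,0.82],[0,0,0,-4,0,0.3,0.82]]'; python3 see.py pics/6
```

```text
clock: 4.12
eef_pos: [582.1, -123.8, 187.1]
tcp_rot: [3.129, -0.011, 0.884]
contact_force: [0.5, 1.7, 4.5]
opening: 0.18
t 4.12 tray [28.3 53.8] z 187.1 rot [ 3.129 -0.011  0.884] trayang 0.755 F [0.5 1.7 4.5] op 0.18 q6 0.47
top 89 [ 64.8 176.9]
side 120 [16.3 38.8]
side 117 [-56.6  72. ]
```

View pics/6s.png

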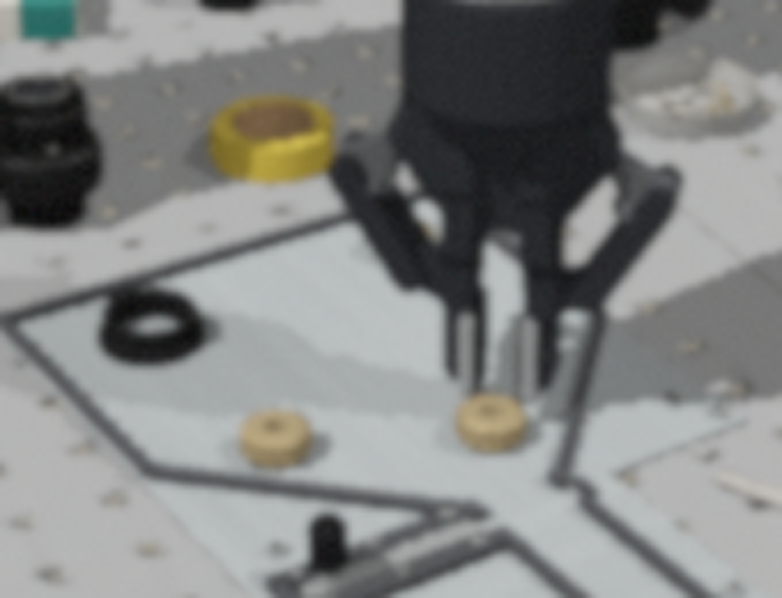

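```bash
python3 -m creep '[[0,0,0,0,0,0,0.82]]';python3 -m creep '[[0,0,0,4,0,0,0.82],[0,0,0,4,0,0,0.82]]'
```

```text
clock: 4.3
eef_pos: [581.9, -124.2, 187.1]
tcp_rot: [3.129, -0.011, 0.883]
contact_force: [0.2, 1.4, 3.8]
opening: 0.182
clock: 4.47
eef_pos: [586.4, -118.1, 186.5]
tcp_rot: [3.131, -0.01, 0.882]
contact_force: [0.1, -0.7, -0.3]
opening: 0.181
```

```bash
python3 -c "
from h import *
st();plan([16,43],186.5,.757,7)"
```

```text
t 4.47 tray [33.4 58.9] z 186.5 rot [ 3.131 -0.01   0.882] trayang 0.753 F [ 0.1 -0.7 -0.3] op 0.181 q6 0.48
[0.002, -0.001, -0.001, -3.4, -0.0, -0.0]
[0.002, -0.001, -0.001, -3.4, -0.0, -0.0]
[0.002, -0.001, -0.001, -3.4, -0.0, -0.0]
[0.002, -0.001, -0.001, -3.4, -0.0, -0.0]
[0.002, -0.001, -0.001, -3.4, -0.0, -0.0]
[0.002, -0.001, -0.001, -3.4, -0.0, -0.0]
[0.002, -0.001, -0.001, -3.4, -0.0, 0.0]
```

```bash
python3 -m creep '[[0.003,-0.001,0,-4,0,0,0.82],[0.003,-0.001,0,-4,0,0,0.82],[0.002,-0.001,0,-4,0,0,0.82],[0.002,-0.001,0,-5,0,0,0.82],[0.002,-0.001,0,-5,0,0,0.82],[0.002,-0.001,0,-4,0,0,0.82],[0,0,0,-3,0,0,0.82]]';  python3 see.py pics/7
```

```text
clock: 5.05
eef_pos: [566.2, -141.2, 184.9]
tcp_rot: [-3.134, -0.001, 0.885]
contact_force: [1.0, 0.5, 0.4]
opening: 0.183
t 5.05 tray [10.3 38.6] z 184.9 rot [-3.134e+00 -1.000e-03  8.850e-01] trayang 0.756 F [1.  0.5 0.4] op 0.183 q6 0.43
top 90 [ 64.7 177. ]
side 52 [ 62.3 174.6]
side 119 [-56.6  72.1]
side 135 [-6.5 23.6]
```

View pics/7s.png

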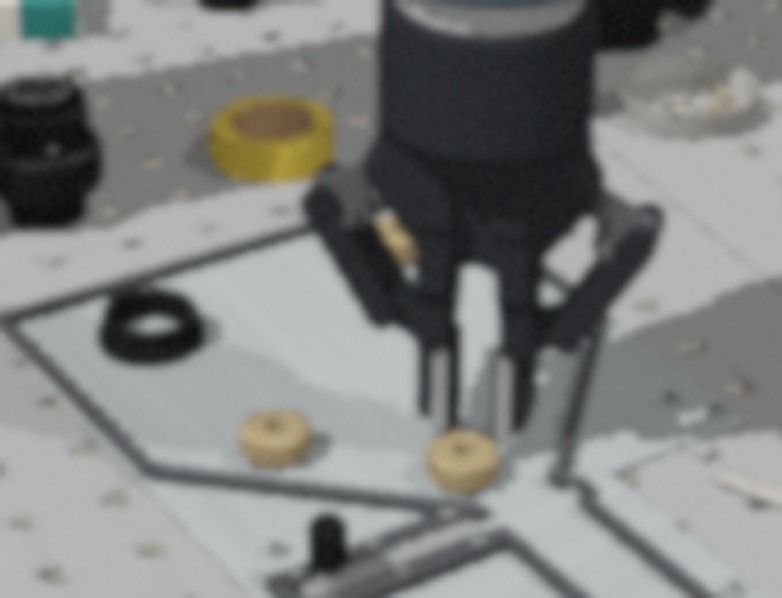

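```bash
python3 -m creep '[[-0.003,0,0,3,0,-9,0.82],[-0.003,0,0,3,0,-8,0.82]]'; python3 -c "
from h import *
st();plan([-6,62],203,np.pi/2,8)"
```

```text
clock: 5.32
eef_pos: [569.1, -136.9, 201.3]
tcp_rot: [-3.137, 0.0, 0.883]
contact_force: [-0.1, 0.3, -0.4]
opening: 0.181
t 5.32 tray [13.8 42.5] z 201.3 rot [-3.137  0.     0.883] trayang 0.754 F [-0.1  0.3 -0.4] op 0.181 q6 0.45
[-0.001, -0.0, -0.102, -0.1, -3.5, -0.2]
[-0.001, -0.0, -0.102, 0.2, -3.5, -0.2]
[-0.001, -0.0, -0.102, 0.6, -3.4, -0.2]
[-0.001, -0.0, -0.102, 0.9, -3.3, -0.2]
[-0.001, -0.0, -0.102, 1.3, -3.2, -0.2]
[-0.001, -0.0, -0.102, 1.6, -3.1, -0.2]
[-0.001, -0.0, -0.102, 1.9, -2.9, -0.2]
[-0.001, -0.0, -0.102, 2.2, -2.7, -0.2]
```

```bash
python3 -m creep '[[-0.002,0,-0.102,0,-3.5,-0.5,0.82],[-0.001,0,-0.102,0.3,-3.5,0,0.82],[0,0,-0.102,0.6,-3.4,0,0.82],[0,0,-0.102,1,-3.3,0,0.82],[0,0,-0.102,1.3,-3.2,0,0.82],[0,0,-0.102,1.6,-3,0,0.82],[0,0,-0.102,2,-3,0,0.82],[0,0,-0.102,2.2,-2.7,0,0.82]]'; python3 -c "
from h import *
st();plan([-6,61],185.5,np.pi/2,3)"
```

```text
clock: 5.98
eef_pos: [551.4, -116.7, 211.3]
tcp_rot: [3.131, 0.005, 1.736]
contact_force: [0.3, -0.2, -1.1]
opening: 0.182
t 5.98 tray [-1.2 64.8] z 211.3 rot [3.131 0.005 1.736] trayang 1.607 F [ 0.3 -0.2 -1.1] op 0.182 q6 -0.38
[0.004, 0.001, 0.012, -1.2, -1.7, 8.6]
[0.004, 0.001, 0.012, -1.2, -1.7, 8.6]
[0.004, 0.001, 0.012, -1.2, -1.7, 8.6]
```

```bash
python3 -m creep '[[0.004,0,0.012,-1,-1.7,9,0.82],[0.004,0,0.012,-1,-1.7,9,0.82],[0.002,0,0.012,-1,-1.7,6,0.82],[0,0,0,0,0,0,0.82]]'; python3 see.py pics/8
```

```text
clock: 6.32
eef_pos: [547.8, -119.7, 187.6]
tcp_rot: [3.138, 0.006, 1.694]
contact_force: [-0.7, -0.2, -0.6]
opening: 0.183
t 6.32 tray [-5.2 62.3] z 187.6 rot [3.138 0.006 1.694] trayang 1.565 F [-0.7 -0.2 -0.6] op 0.183 q6 -0.33
top 91 [ 64.6 176.9]
top 63 [-56.5  77.6]
side 121 [-56.5  72.3]
side 125 [-7.4 22.5]
```

View pics/8s.png

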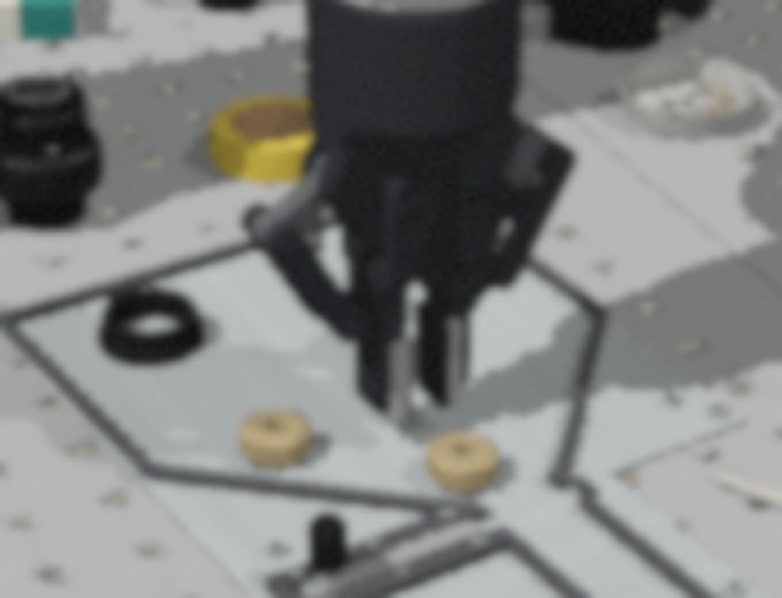

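View pics/8t.png

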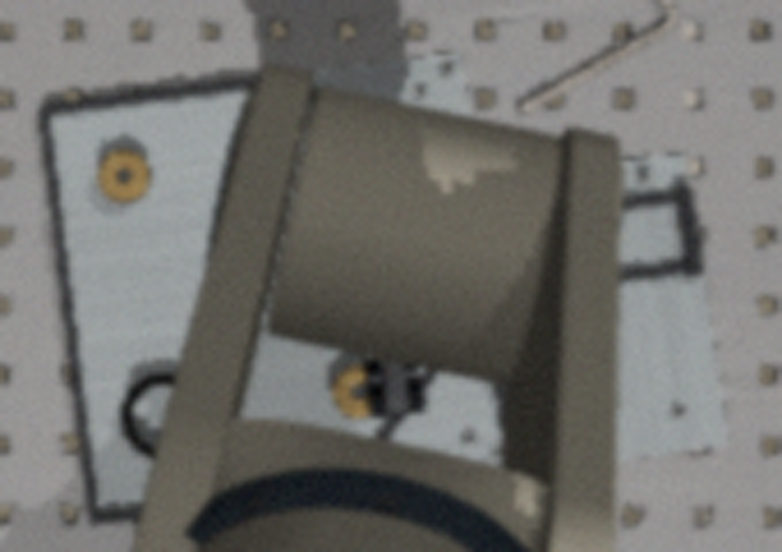

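```bash
python3 -m creep '[[0,-0.002,0,-5,-0.5,0.5,0.82],[0,-0.002,0,-5,-0.5,0.5,0.82],[0,-0.001,0,-5,0,0.3,0.82],[0,0,0,-4,1.5,0,0.82],[0,0,0,-4,1.7,0,0.82],[0,0,0,-4,1.7,0,0.82]]'; python3 see.py pics/9
```

```text
clock: 6.92
eef_pos: [556.2, -148.9, 187.6]
tcp_rot: [3.137, 0.012, 1.693]
contact_force: [-0.0, 0.8, -0.2]
opening: 0.179
t 6.92 tray [-0.5 32.3] z 187.6 rot [3.137 0.012 1.693] trayang 1.564 F [-0.   0.8 -0.2] op 0.179 q6 -0.37
top 88 [ 64.9 176.8]
top 48 [-51.   73.2]
side 119 [-56.5  72.3]
side 142 [-0.3  8.8]
```

View pics/9s.png

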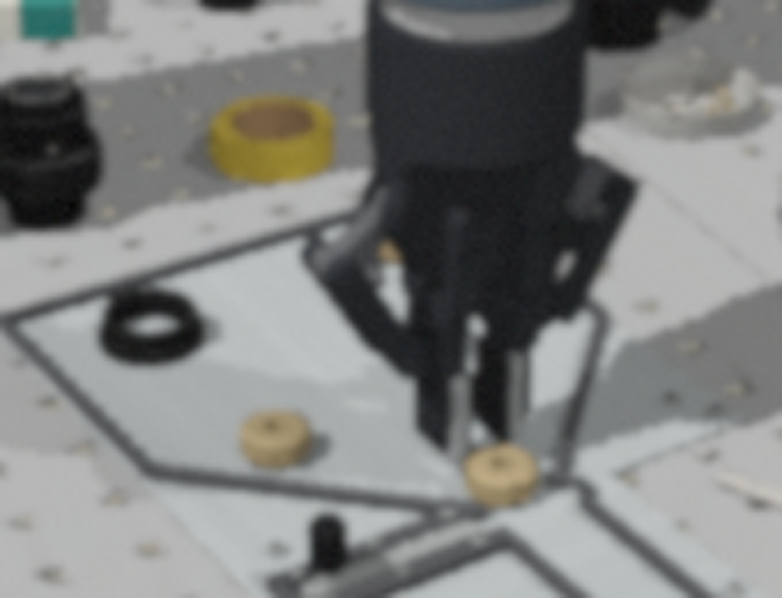

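```bash
python3 -m creep '[[0.001,-0.003,0,-4,0,0,0.82],[0.001,-0.003,0,-5,0,0.3,0.82],[0.001,-0.003,0,-5,0,0.3,0.82],[0,-0.002,0,-5,0,0.3,0.82],[0,0,0,-5,0,0,0.82]]'; python3 see.py pics/10
```

```text
clock: 7.43
eef_pos: [559.7, -174.1, 187.3]
tcp_rot: [3.14, 0.024, 1.694]
contact_force: [-0.1, 0.9, 0.2]
opening: 0.182
t 7.43 tray [-0.3  6.8] z 187.3 rot [3.14  0.024 1.694] trayang 1.565 F [-0.1  0.9  0.2] op 0.182 q6 -0.4
top 90 [ 64.7 177. ]
side 30 [ 62.2 179.7]
side 120 [-56.6  72.3]
side 161 [ -0.1 -18.4]
```

View pics/10s.png

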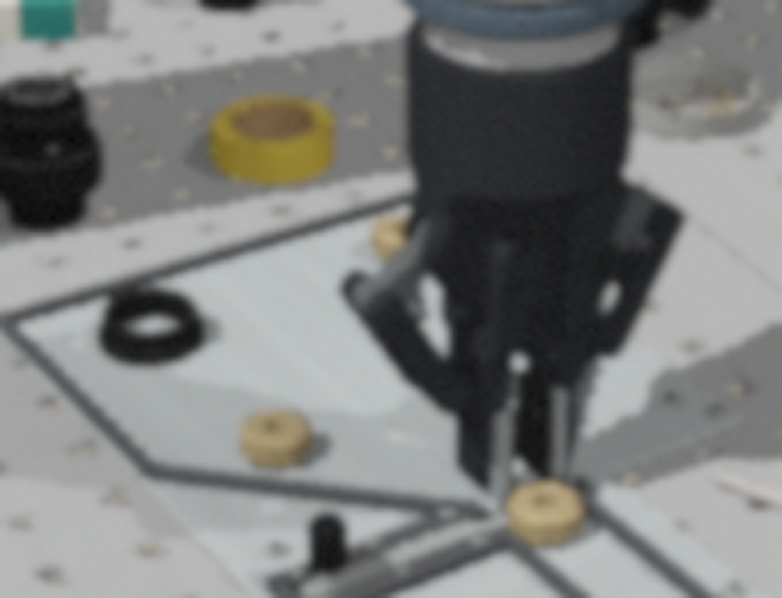

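```bash
python3 -m creep '[[-0.005,0,0,-5,0,0,0.82],[-0.005,0,0,-5,0,0.3,0.82],[-0.005,0,0,-5,0,0.3,0.82],[-0.005,0,0,-5,0,0.3,0.82],[-0.003,0,0,-5,0,0,0.82],[0,0,0,-4,0,0,0.82]]'; python3 see.py pics/11
```

```text
clock: 8.03
eef_pos: [563.4, -205.4, 187.1]
tcp_rot: [3.114, 0.023, 1.693]
contact_force: [0.3, 0.1, -0.0]
opening: 0.183
t 8.03 tray [ -0.7 -24.8] z 187.1 rot [3.114 0.023 1.693] trayang 1.564 F [ 0.3  0.1 -0. ] op 0.183 q6 -0.46
top 89 [ 64.8 176.9]
top 91 [-56.4  74.5]
side 73 [ 64.9 174.4]
side 116 [-56.9  71.8]
side 169 [  3.8 -49.5]
```

View pics/11s.png

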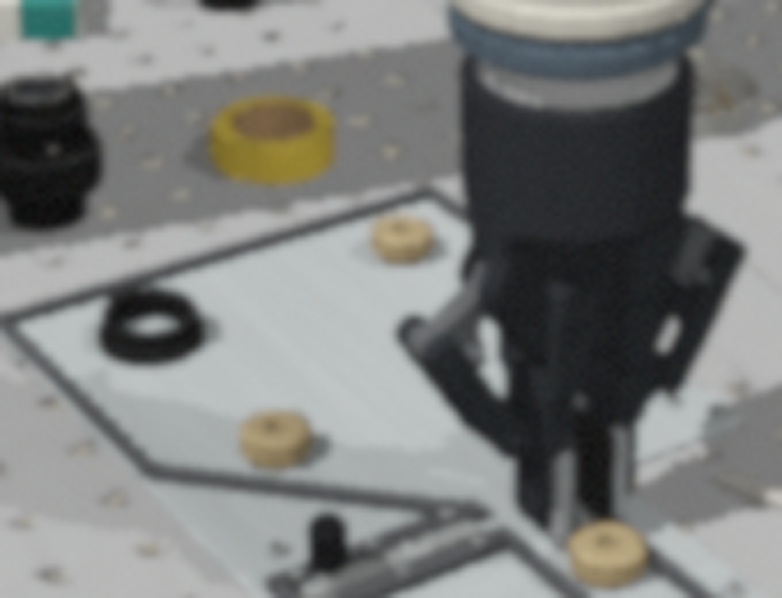

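```bash
python3 -m creep '[[0,0,0,4,0,-5,0.82],[0,0,0,4,0,-13,0.82]]'; python3 -c "
from h import *
st();plan([-88,99],215,2.48,9)"
```

```text
clock: 8.3
eef_pos: [560.9, -197.4, 203.4]
tcp_rot: [3.118, 0.022, 1.691]
contact_force: [-0.9, -1.0, -0.2]
opening: 0.177
t 8.3 tray [ -2.2 -16.5] z 203.4 rot [3.118 0.022 1.691] trayang 1.562 F [-0.9 -1.  -0.2] op 0.177 q6 -0.45
[0.001, 0.003, -0.102, 12.7, -9.6, -1.8]
[0.001, 0.003, -0.102, 13.6, -8.3, -1.7]
[0.001, 0.003, -0.102, 14.4, -6.8, -1.7]
[0.001, 0.003, -0.102, 15.0, -5.3, -1.6]
[0.001, 0.003, -0.102, 15.5, -3.8, -1.6]
[0.001, 0.003, -0.102, 15.8, -2.2, -1.5]
[0.001, 0.003, -0.102, 16.0, -0.6, -1.4]
[0.001, 0.003, -0.102, 15.9, 1.1, -1.4]
[0.001, 0.003, -0.102, 15.8, 2.7, -1.3]
```

```bash
python3 -m creep '[[0.001,0.003,-0.102,13,-9.6,-3,0.82],[0.001,0.003,-0.102,13.6,-8.3,-2,0.82],[0.001,0.003,-0.102,14.4,-7,-1.7,0.82],[0.001,0.003,-0.102,15,-5.3,-1.6,0.82],[0.001,0.003,-0.102,15.5,-4,-1,0.82],[0.001,0.003,-0.102,16,-2,-1,0.82],[0.001,0.003,-0.102,16,-0.6,0,0.82],[0.001,0.003,-0.102,16,1,0,0.82],[0.001,0.003,-0.102,15,2.7,0,0.82]]'; python3 -c "
from h import *
st();plan([-88,99],187,2.48,4)"
```

```text
clock: 9.05
eef_pos: [458.2, -88.7, 221.9]
tcp_rot: [3.139, 0.017, 2.652]
contact_force: [0.1, -0.1, 0.3]
opening: 0.175
t 9.05 tray [-90.  104.6] z 221.9 rot [3.139 0.017 2.652] trayang 2.523 F [ 0.1 -0.1  0.3] op 0.175 q6 -1.27
[0.001, 0.004, 0.011, -1.1, -0.9, 8.8]
[0.001, 0.004, 0.011, -1.1, -0.8, 8.7]
[0.001, 0.004, 0.011, -1.2, -0.8, 8.7]
[0.001, 0.004, 0.011, -1.2, -0.8, 8.7]
```

```bash
python3 -m creep '[[0.001,0.004,0.011,-1,-0.9,9.5,0.82],[0.001,0.004,0.011,-1,-0.8,9.5,0.82],[0.001,0.004,0.011,-1,-0.8,9,0.82],[0.001,0.004,0.011,-1,-0.8,5,0.82],[0,0,0,0,0,0,0.82]]'; python3 see.py pics/12
```

```text
clock: 9.47
eef_pos: [460.3, -91.9, 188.8]
tcp_rot: [-3.141, 0.002, 2.604]
contact_force: [-0.5, -0.9, -0.7]
opening: 0.178
t 9.47 tray [-88.3 101.1] z 188.8 rot [-3.141e+00  2.000e-03  2.604e+00] trayang 2.475 F [-0.5 -0.9 -0.7] op 0.178 q6 -1.23
top 89 [ 64.8 176.7]
top 98 [  2.8 -49.4]
side 73 [ 64.9 174.4]
side 129 [-56.2  72.9]
side 156 [  3.4 -50.7]
```

View pics/12s.png

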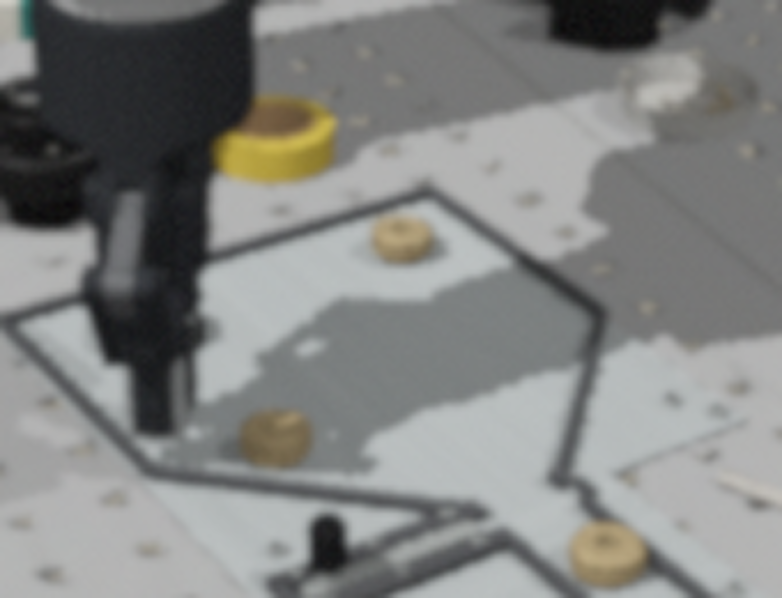

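View pics/12t.png

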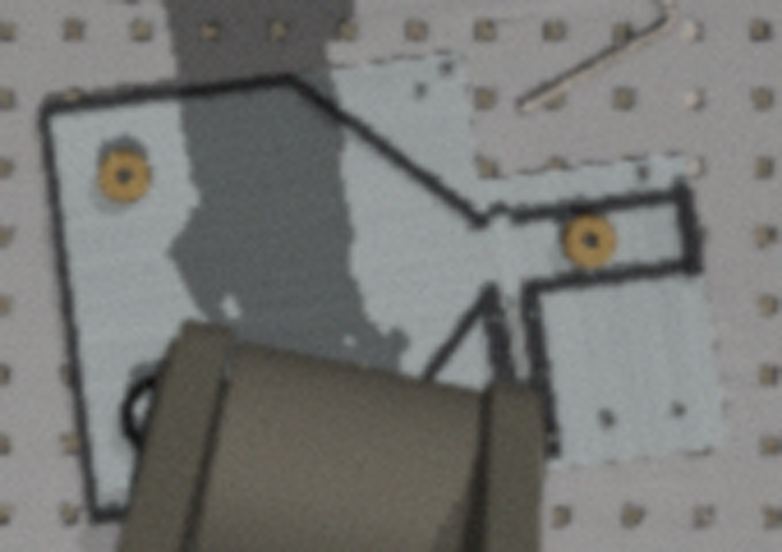

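```bash
sed -i 's/^TH=0.129; TT=np.array(\[560.9,/TH=0.137; TT=np.array([562.0,/' h.py; python3 -m creep '[[0,0,0,-5,-0.7,1,0.82],[0,0,0,-5,-0.7,1,0.82],[0,0,0,-5,0,0.3,0.82],[0,0,0,-6,0,0.3,0.82],[0,0,0,-7,0,0,0.82],[0,0,0,-7,0,0,0.82],[0,0,0,-7,0,0,0.82],[0,0,0,-7,0,0,0.82]]'; python3 see.py pics/13
```

```text
clock: 10.23
eef_pos: [506.2, -121.6, 187.3]
tcp_rot: [3.141, 0.003, 2.603]
contact_force: [0.2, 0.4, 0.6]
opening: 0.18
t 10.23 tray [-47.2  66.2] z 187.3 rot [3.141e+00 3.000e-03 2.603e+00] trayang 2.466 F [0.2 0.4 0.6] op 0.18 q6 -1.27
top 89 [ 65.1 176.5]
top 86 [  2.7 -49.7]
side 73 [ 65.2 174.1]
side 114 [-30.2  50. ]
side 156 [  2.  -50.7]
```

View pics/13s.png

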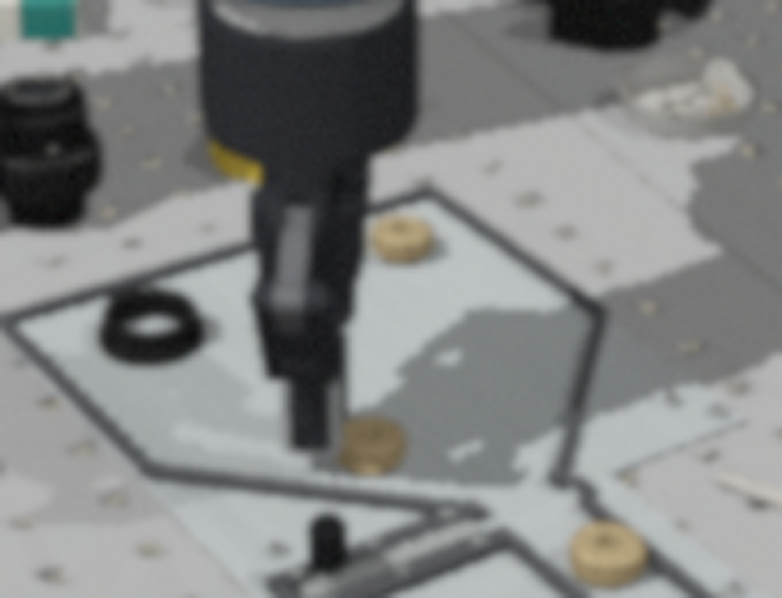

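```bash
python3 -m creep '[[0,0,0,-6,0,0,0.82],[0,0,0,-6,0,0,0.82],[0,0,0,-6,0,0.2,0.82],[0,0,0,-6,0,0,0.82],[0,0,0,-6,0,0,0.82],[0,0,0,-4,0,0,0.82]]'; python3 see.py pics/14
```

```text
clock: 10.83
eef_pos: [537.6, -140.3, 187.1]
tcp_rot: [-3.142, 0.002, 2.603]
contact_force: [0.0, 1.6, 0.8]
opening: 0.181
t 10.83 tray [-18.7  43.4] z 187.1 rot [-3.142e+00  2.000e-03  2.603e+00] trayang 2.466 F [0.  1.6 0.8] op 0.181 q6 -1.29
top 90 [ 65.  176.6]
side 111 [-2.3 27.4]
side 155 [  1.9 -50.8]
```

View pics/14s.png

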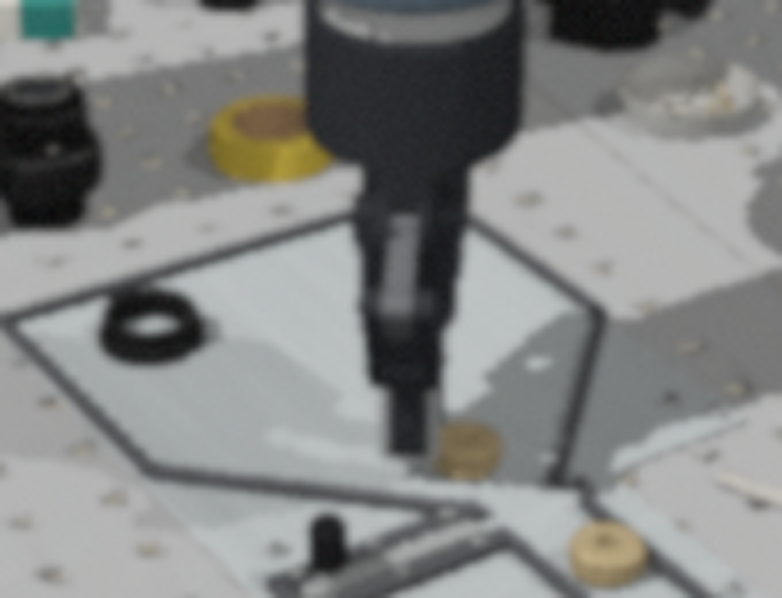

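```bash
python3 -m creep '[[0,0,0,3,0,-8,0.82],[0,0,0,3,0,-12,0.82]]'; python3 -c "
from h import *
st();plan([-1.5,67],208,np.pi/2,9)"
```

```text
clock: 11.1
eef_pos: [531.5, -137.1, 206.0]
tcp_rot: [-3.141, -0.001, 2.603]
contact_force: [-0.5, 0.0, 0.6]
opening: 0.188
t 11.1 tray [-24.3  47.4] z 206.0 rot [-3.141e+00 -1.000e-03  2.603e+00] trayang 2.466 F [-0.5  0.   0.6] op 0.188 q6 -1.29
[-0.0, -0.0, 0.099, -0.6, 3.3, -0.2]
[-0.0, -0.0, 0.099, -0.3, 3.3, -0.2]
[-0.0, -0.0, 0.099, 0.0, 3.3, -0.2]
[-0.0, -0.0, 0.099, 0.4, 3.3, -0.2]
[-0.0, -0.0, 0.099, 0.7, 3.3, -0.2]
[-0.0, -0.0, 0.099, 1.0, 3.2, -0.2]
[-0.0, -0.0, 0.099, 1.3, 3.1, -0.2]
[-0.0, -0.0, 0.099, 1.6, 2.9, -0.2]
[-0.0, -0.0, 0.099, 1.9, 2.7, -0.2]
```

```bash
python3 -m creep '[[0,0,0.099,-0.6,3.3,0,0.82],[0,0,0.099,0,3.3,0,0.82],[0,0,0.099,0,3.3,0,0.82],[0,0,0.099,0.4,3.3,0,0.82],[0,0,0.099,0.7,3.3,0,0.82],[0,0,0.099,1,3.2,0,0.82],[0,0,0.099,1.3,3,0,0.82],[0,0,0.099,1.6,3,0,0.82],[0,0,0.09,2,2.7,0,0.82]]'; python3 -c "
from h import *
st();plan([-1.5,66],187,np.pi/2,3)"
```

```text
clock: 11.85
eef_pos: [548.7, -111.8, 218.5]
tcp_rot: [3.137, 0.002, 1.683]
contact_force: [0.6, -0.0, -0.6]
opening: 0.177
t 11.85 tray [-3.8 70.2] z 218.5 rot [3.137e+00 2.000e-03 1.683e+00] trayang 1.546 F [ 0.6 -0.  -0.6] op 0.177 q6 -0.31
[0.001, 0.001, -0.008, -1.3, 0.7, 10.5]
[0.001, 0.001, -0.008, -1.4, 0.7, 10.5]
[0.001, 0.001, -0.008, -1.4, 0.7, 10.5]
```

```bash
python3 -m creep '[[0.001,0.001,-0.008,-1.3,0.7,11,0.82],[0.001,0.001,-0.008,-1.3,0.7,11,0.82],[0.001,0.001,-0.008,-1.3,0.7,9,0.82],[0,0,0,0,0,0,0.82]]'; python3 see.py pics/15
```

```text
clock: 12.18
eef_pos: [551.1, -114.9, 188.0]
tcp_rot: [3.137, 0.0, 1.714]
contact_force: [-0.9, -0.9, -0.4]
opening: 0.18
t 12.18 tray [-1.8 66.8] z 188.0 rot [3.137 0.    1.714] trayang 1.577 F [-0.9 -0.9 -0.4] op 0.18 q6 -0.35
top 88 [ 65.2 176.5]
side 118 [-3.1 28.2]
side 155 [  1.9 -50.8]
```

View pics/15s.png

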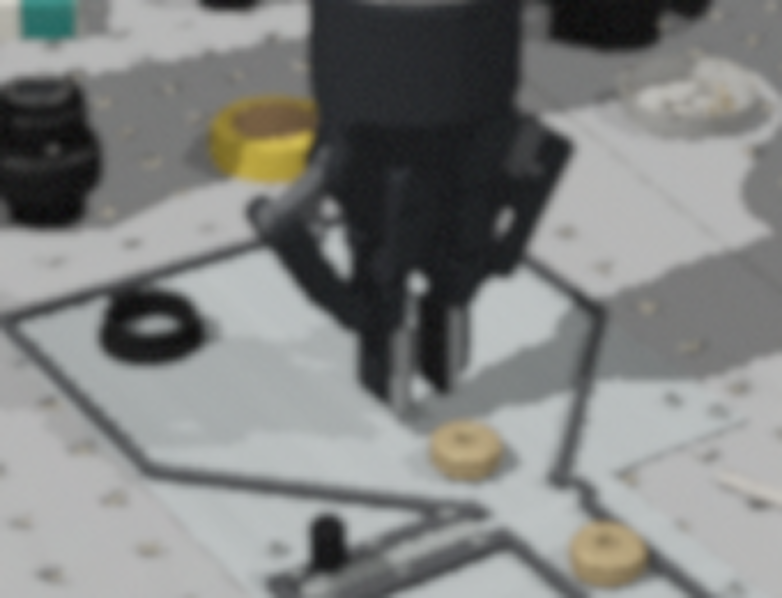

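```bash
python3 -m creep '[[0,0,0,-5,-0.5,0.5,0.82],[0,0,0,-5,-0.4,0.3,0.82],[0,0,0,-5,0,0.2,0.82],[0,0,0,-5,0.7,0,0.82],[0,0,0,-5,0.7,0,0.82],[0,0,0,-5,0.7,0,0.82],[0,0,0,-5,0.7,0,0.82]]'; python3 see.py pics/16
```

```text
clock: 12.87
eef_pos: [558.8, -152.9, 188.5]
tcp_rot: [3.137, 0.0, 1.714]
contact_force: [-0.2, 0.4, 0.9]
opening: 0.187
t 12.87 tray [ 0.6 28.1] z 188.5 rot [3.137 0.    1.714] trayang 1.577 F [-0.2  0.4  0.9] op 0.187 q6 -0.42
top 89 [ 65.1 176.5]
side 141 [1.8 7.3]
side 155 [  1.9 -50.8]
```

View pics/16s.png

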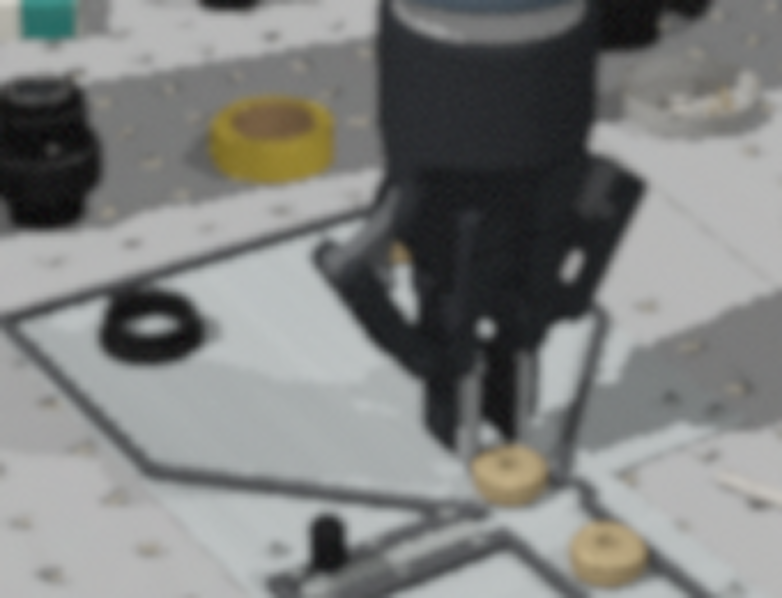

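```bash
python3 -m creep '[[0,0,0,-4,-0.2,1,0.82],[0,0,0,-5,-0.2,0.6,0.82],[0,0,0,-5,0,0.4,0.82],[0,0,0,-5,0,0.2,0.82],[0,0,0,-5,0,0.2,0.82],[0,0,0,-5,0,0.2,0.82],[0,0,0,-5,0,0.2,0.82]]'; python3 see.py pics/17
```

```text
clock: 13.55
eef_pos: [564.2, -186.6, 187.6]
tcp_rot: [3.135, -0.002, 1.714]
contact_force: [0.1, 3.5, 4.0]
opening: 0.182
t 13.55 tray [ 1.4 -6. ] z 187.6 rot [ 3.135e+00 -2.000e-03  1.714e+00] trayang 1.577 F [0.1 3.5 4. ] op 0.182 q6 -0.47
top 90 [ 65.  176.6]
side 78 [ 65.7 173.7]
side 315 [  2.5 -39.3]
```

View pics/17s.png

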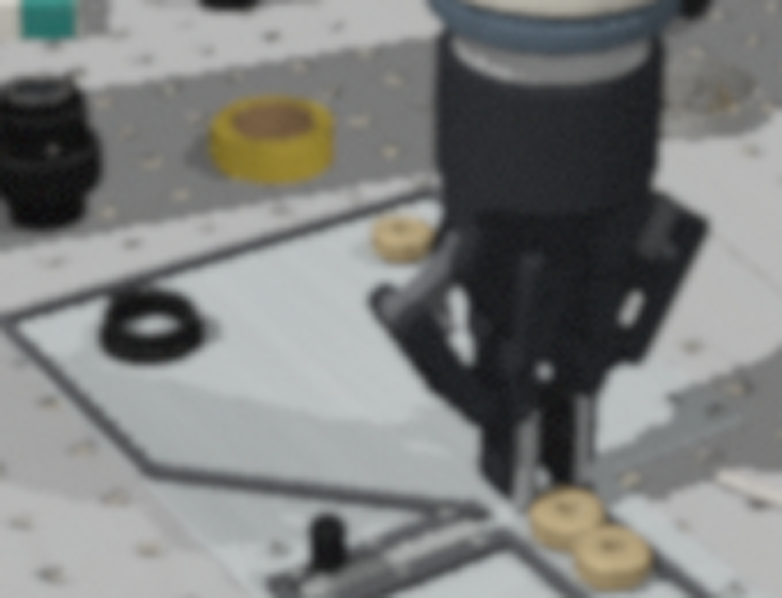

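```bash
python3 -m creep '[[0,0,0,-5,0,-0.3,0.82],[0,0,0,-5,0,0,0.82],[0,0,0,-5,0,0,0.82],[0,0,0,-5,0,0,0.82],[0,0,0,-5,0,0,0.82],[0,0,0,-4,0,0,0.82]]'; python3 see.py pics/18
```

```text
clock: 14.15
eef_pos: [568.5, -217.6, 187.6]
tcp_rot: [3.136, -0.003, 1.714]
contact_force: [-0.9, 3.3, 3.6]
opening: 0.179
t 14.15 tray [  1.4 -37.4] z 187.6 rot [ 3.136e+00 -3.000e-03  1.714e+00] trayang 1.577 F [-0.9  3.3  3.6] op 0.179 q6 -0.52
top 89 [ 65.1 176.6]
side 73 [ 65.2 174.1]
side 330 [  1.5 -69.6]
```

View pics/18s.png

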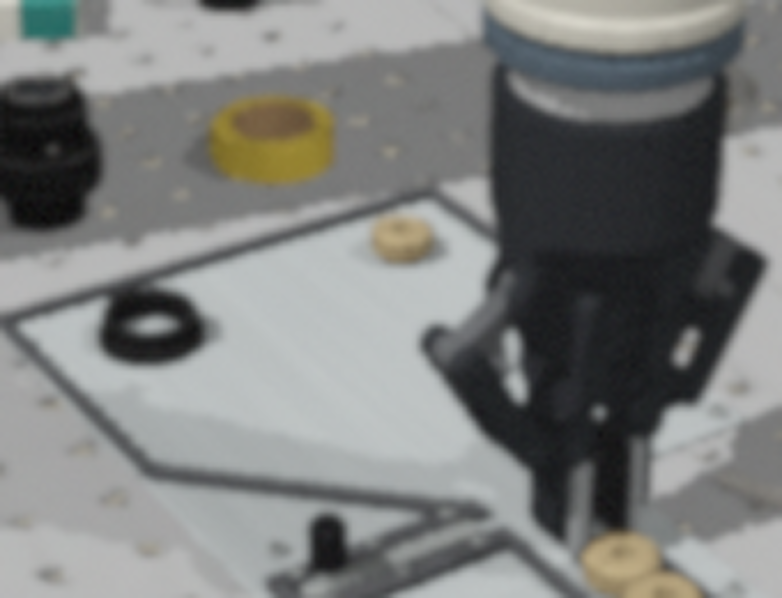

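```bash
python3 -m creep '[[0,0,0,4,0,-3,0.82],[0,0,0,4,0,-14,0.82],[0,0,0,8,0,-14,0.82]]'; python3 -c "
from h import *
st();plan([83,216],215,1.133,9)"
```

```text
clock: 14.5
eef_pos: [564.7, -202.4, 217.2]
tcp_rot: [3.14, -0.004, 1.712]
contact_force: [-0.3, -0.1, 0.4]
opening: 0.178
t 14.5 tray [ -0.3 -21.7] z 217.2 rot [ 3.14  -0.004  1.712] trayang 1.575 F [-0.3 -0.1  0.4] op 0.178 q6 -0.49
[0.0, -0.0, 0.049, 26.4, 9.4, 0.4]
[0.0, -0.0, 0.049, 26.8, 8.1, 0.3]
[0.0, -0.0, 0.049, 27.2, 6.7, 0.3]
[0.0, -0.0, 0.049, 27.5, 5.4, 0.3]
[0.0, -0.0, 0.049, 27.7, 4.0, 0.3]
[0.0, -0.0, 0.049, 27.9, 2.7, 0.3]
[0.0, -0.0, 0.049, 28.0, 1.3, 0.3]
[0.0, -0.0, 0.049, 28.0, -0.1, 0.3]
[0.0, -0.0, 0.049, 27.9, -1.4, 0.3]
```

```bash
python3 -m creep '[[0,0,0.049,26,9.4,0,0.82],[0,0,0.049,27,8,0,0.82],[0,0,0.049,27,6.7,0,0.82],[0,0,0.049,27.5,5.4,0,0.82],[0,0,0.049,27.7,4,0,0.82],[0,0,0.049,28,2.7,0,0.82],[0,0,0.049,28,1.3,0,0.82],[0,0,0.049,27,0,0,0.82],[0,0,0.049,22,-1.4,0,0.82]]'; python3 -c "
from h import *
st();plan([83,215],187,1.133,4)"
```

```text
clock: 15.25
eef_pos: [615.3, 50.5, 235.1]
tcp_rot: [3.128, -0.005, 1.25]
contact_force: [0.9, -0.4, -1.2]
opening: 0.179
t 15.25 tray [ 84.4 221.9] z 235.1 rot [ 3.128 -0.005  1.25 ] trayang 1.113 F [ 0.9 -0.4 -1.2] op 0.179 q6 0.4
[0.003, -0.001, -0.005, -1.8, 0.3, 12.0]
[0.003, -0.001, -0.005, -1.8, 0.3, 12.0]
[0.003, -0.001, -0.005, -1.7, 0.3, 12.0]
[0.003, -0.001, -0.005, -1.7, 0.4, 12.0]
```

```bash
python3 -m creep '[[0.003,-0.001,-0.005,-1.8,0.3,13,0.82],[0.003,-0.001,-0.005,-1.8,0.3,13,0.82],[0.003,-0.001,-0.005,-1.8,0.3,13,0.82],[0.002,-0.001,-0.005,-1.5,0.3,6,0.82],[0,0,0,0,0,0,0.82]]'; python3 see.py pics/19; python3 -c "
from h import *
plan([83,215],187,1.133,2)"
```

```text
clock: 15.67
eef_pos: [614.7, 49.0, 191.7]
tcp_rot: [3.135, -0.003, 1.278]
contact_force: [0.3, 1.1, 0.1]
opening: 0.181
t 15.67 tray [ 83.6 220.4] z 191.7 rot [ 3.135e+00 -3.000e-03  1.278e+00] trayang 1.141 F [0.3 1.1 0.1] op 0.181 q6 0.37
top 73 [ 64.5 174.7]
top 209 [  0.4 -70.7]
side 75 [ 65.1 174.1]
side 319 [  1.1 -71.1]
[0.004, -0.002, 0.003, -2.6, 0.7, 2.8]
[0.004, -0.002, 0.003, -2.6, 0.7, 2.8]
```

View pics/19s.png

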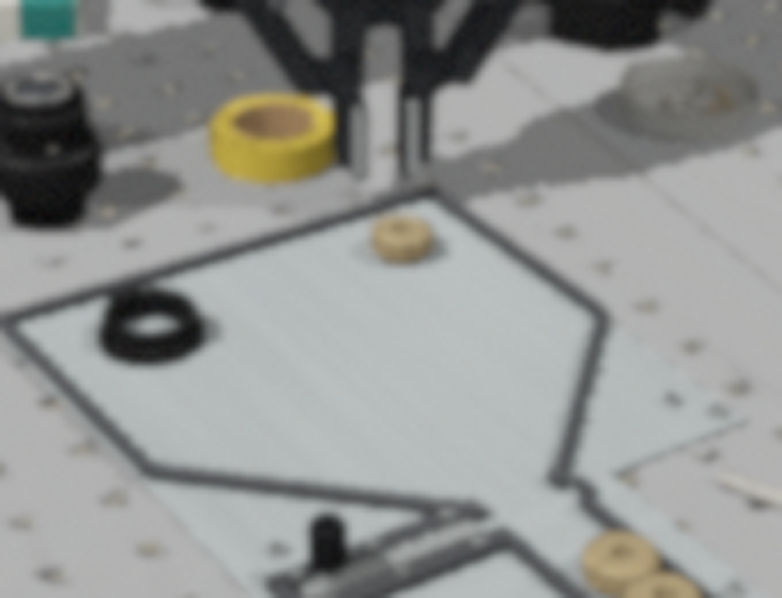

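View pics/19t.png

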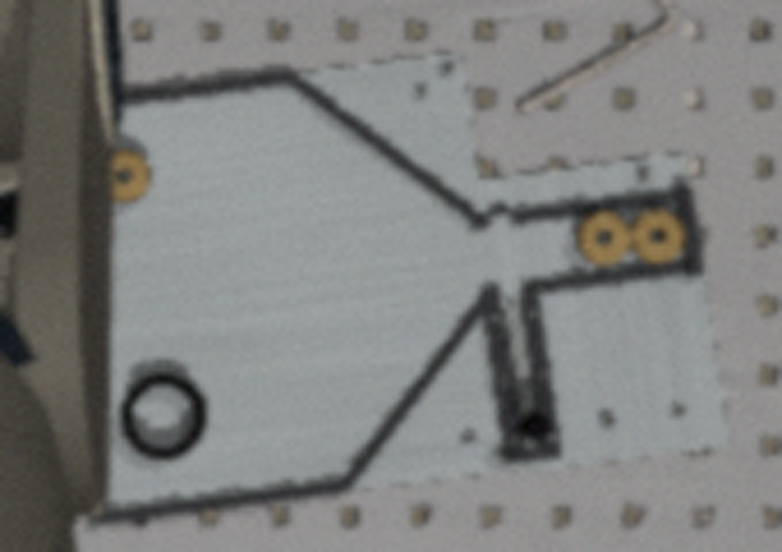

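```bash
python3 -m creep '[[0.003,-0.001,0,-5,0.5,2,0.82],[0.003,-0.001,0,-5,0.5,2,0.82],[0.002,-0.001,0,-5,0.5,1,0.82],[0,0,0,-5,0,0.3,0.82],[0,0,0,-6,0,0.3,0.82],[0,0,0,-7,0,0.3,0.82],[0,0,0,-7,0,0.3,0.82],[0,0,0,-7,0,0.3,0.82]]'; python3 see.py pics/20
```

```text
clock: 16.43
eef_pos: [602.7, -2.4, 187.3]
tcp_rot: [3.14, -0.001, 1.274]
contact_force: [0.1, 1.2, 1.7]
opening: 0.181
t 16.43 tray [ 64.7 171.2] z 187.3 rot [ 3.140e+00 -1.000e-03  1.274e+00] trayang 1.137 F [0.1 1.2 1.7] op 0.181 q6 0.29
top 211 [  0.3 -70.7]
side 89 [ 56.1 150.7]
side 318 [  1.2 -70.9]
```

View pics/20s.png

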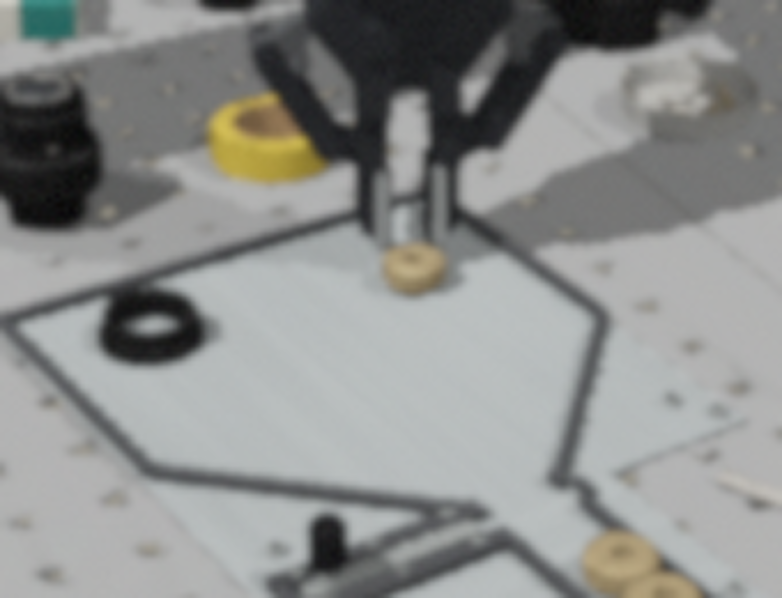

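Nut A is nested between the fingertips and moving, at about (415,267). I'll keep pushing it.

```bash
python3 -m creep '[[0,0,0,-7,0,0,0.82],[0,0,0,-7,0,0,0.82],[0,0,0,-7,0,0,0.82],[0,0,0,-7,0,0,0.82],[0,0,0,-7,0,0,0.82],[0,0,0,-7,0,0,0.82],[0,0,0,-7,0,0,0.82]]'; python3 see.py pics/21
```

```text
clock: 17.12
eef_pos: [586.9, -53.2, 187.1]
tcp_rot: [3.14, -0.001, 1.275]
contact_force: [-0.0, 1.1, 0.5]
opening: 0.179
t 17.12 tray [ 42.1 123. ] z 187.1 rot [ 3.140e+00 -1.000e-03  1.275e+00] trayang 1.138 F [-0.   1.1  0.5] op 0.179 q6 0.2
top 209 [  0.4 -70.8]
side 105 [ 33.1 102.3]
side 316 [  1.2 -70.9]
```

View pics/21s.png

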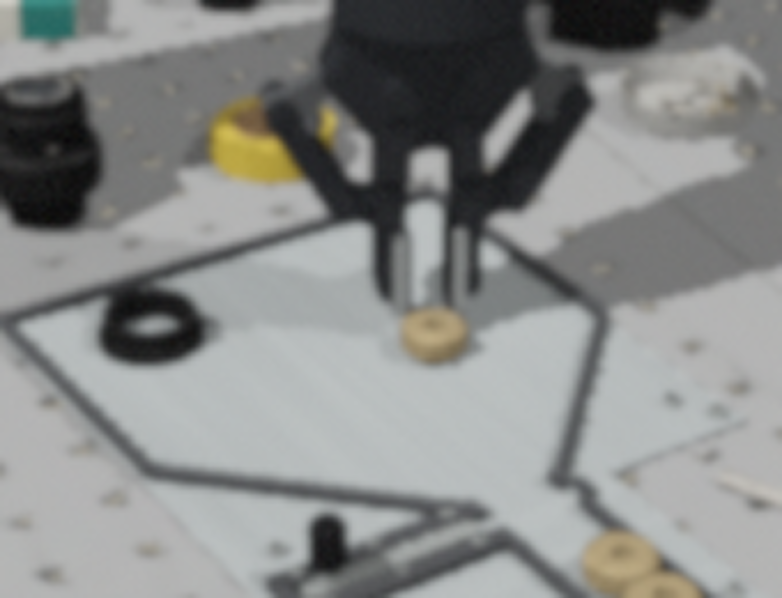

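```bash
python3 -m creep '[[0,0,0,-7,0,0,0.82],[0,0,0,-7,0,0,0.82],[0,0,0,-7,0,0,0.82],[0,0,0,-7,0,0,0.82],[0,0,0,-7,0,0,0.82],[0,0,0,-7,0,0,0.82],[0,0,0,-7,0,0,0.82],[0,0,0,-7,0,0,0.82],[0,0,0,-6,0,0,0.82],[0,0,0,-4,0,0,0.82]]'; python3 see.py pics/22
```

```text
clock: 18.05
eef_pos: [565.5, -122.9, 187.0]
tcp_rot: [3.14, -0.001, 1.274]
contact_force: [-0.1, 1.4, 0.1]
opening: 0.181
t 18.05 tray [11.4 56.9] z 187.0 rot [ 3.140e+00 -1.000e-03  1.274e+00] trayang 1.137 F [-0.1  1.4  0.1] op 0.181 q6 0.08
top 111 [ -1.2 -83.3]
side 124 [ 2.6 36.7]
side 320 [  1.2 -71.1]
```

View pics/22s.png

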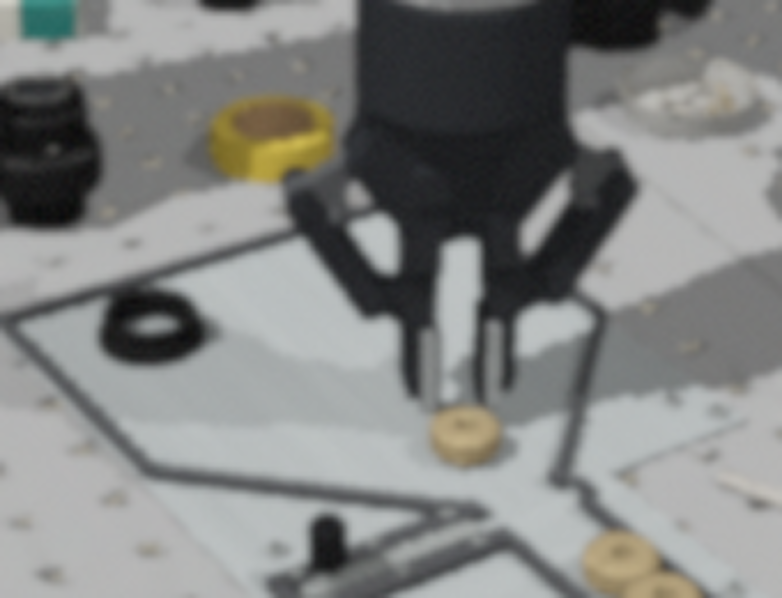

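```bash
python3 -m creep '[[0,0,0,4,0,-8,0.82],[0,0,0,4,0,-12,0.82]]'; python3 -c "
from h import *
st();plan([2,76],205,np.pi/2,5)"
```

```text
clock: 18.32
eef_pos: [566.8, -115.1, 205.9]
tcp_rot: [-3.139, -0.001, 1.272]
contact_force: [-0.7, -0.3, 1.1]
opening: 0.181
t 18.32 tray [13.7 64.4] z 205.9 rot [-3.139e+00 -1.000e-03  1.272e+00] trayang 1.135 F [-0.7 -0.3  1.1] op 0.181 q6 0.09
[-0.001, -0.0, -0.087, 1.1, -3.1, 0.2]
[-0.001, -0.0, -0.087, 1.4, -3.0, 0.2]
[-0.001, -0.0, -0.087, 1.6, -2.9, 0.2]
[-0.001, -0.0, -0.087, 1.9, -2.7, 0.2]
[-0.001, -0.0, -0.087, 2.1, -2.5, 0.2]
```

```bash
python3 -m creep '[[-0.001,0,-0.087,1,-3,0,0.82],[-0.001,0,-0.087,1.4,-3,0,0.82],[-0.001,0,-0.087,1.6,-3,0,0.82],[-0.001,0,-0.087,1.9,-2.7,1,0.82],[0,0,-0.083,2,-2.5,3,0.82]]'; python3 -c "
from h import *
st();plan([2,74],187,np.pi/2,3)"
```

```text
clock: 18.73
eef_pos: [557.0, -101.8, 210.4]
tcp_rot: [3.131, 0.002, 1.722]
contact_force: [0.2, 0.1, -0.3]
opening: 0.177
t 18.73 tray [ 5.9 78.9] z 210.4 rot [3.131e+00 2.000e-03 1.722e+00] trayang 1.585 F [ 0.2  0.1 -0.3] op 0.177 q6 -0.34
[0.004, 0.001, 0.005, -1.6, -1.4, 7.8]
[0.004, 0.001, 0.005, -1.6, -1.4, 7.8]
[0.004, 0.001, 0.005, -1.6, -1.3, 7.8]
```

```bash
python3 -m creep '[[0.004,0.001,0.005,-1.6,-1.4,8.5,0.82],[0.004,0.001,0.005,-1.6,-1.4,8.5,0.82],[0.002,0,0.004,-1.6,-1,6,0.82],[0,0,0,0,0,0,0.82]]'; python3 see.py pics/23
```

```text
clock: 19.07
eef_pos: [554.9, -105.5, 188.2]
tcp_rot: [3.139, 0.001, 1.706]
contact_force: [-0.1, 0.1, -0.6]
opening: 0.177
t 19.07 tray [ 3.3 75.6] z 188.2 rot [3.139e+00 1.000e-03 1.706e+00] trayang 1.569 F [-0.1  0.1 -0.6] op 0.177 q6 -0.33
top 212 [  0.4 -70.3]
side 118 [ 1.9 36. ]
side 317 [  1.1 -71. ]
```

View pics/23s.png

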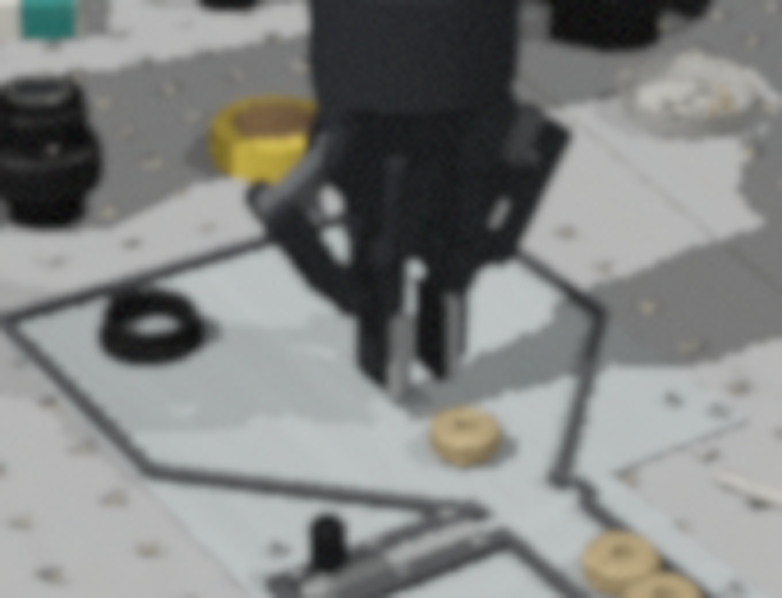

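```bash
python3 -m creep '[[0,0,0,-5,-0.6,0.5,0.82],[0,0,0,-5,-0.6,0.4,0.82],[0,0,0,-5,-0.3,0.2,0.82],[0,0,0,-5,0,0.2,0.82],[0,0,0,-6,0,0,0.82],[0,0,0,-6,0,0,0.82],[0,0,0,-6,0,0,0.82]]'; python3 see.py pics/24
```

```text
clock: 19.75
eef_pos: [559.7, -147.1, 188.1]
tcp_rot: [3.138, 0.001, 1.705]
contact_force: [0.0, 0.5, 0.4]
opening: 0.182
t 19.75 tray [ 2.3 33.8] z 188.1 rot [3.138e+00 1.000e-03 1.705e+00] trayang 1.568 F [0.  0.5 0.4] op 0.182 q6 -0.4
side 135 [ 2.3 11.7]
side 315 [  1.1 -71. ]
```

View pics/24s.png

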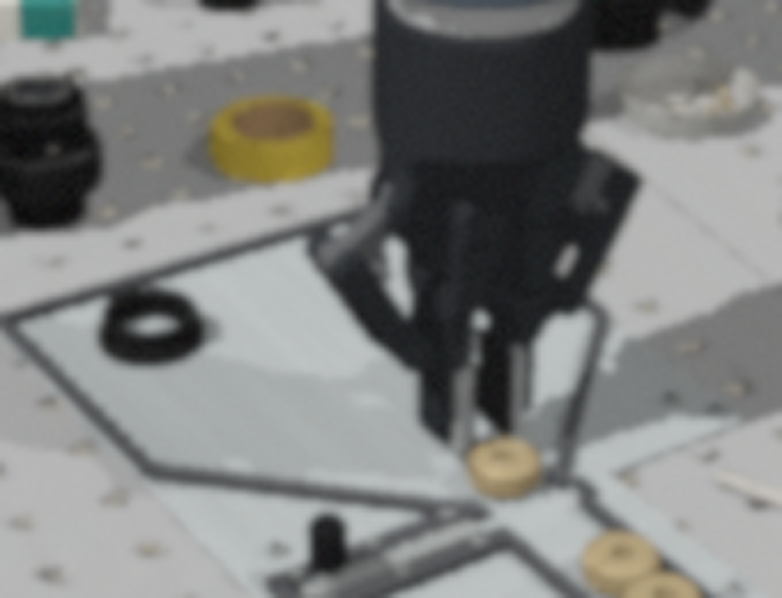

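```bash
python3 -m creep '[[0,0,0,-5,-0.4,0.5,0.82],[0,0,0,-5,-0.3,0.4,0.82],[0,0,0,-5,-0.2,0.2,0.82],[0,0,0,-5,0,0.2,0.82],[0,0,0,-5,0,0,0.82],[0,0,0,-5,0,0,0.82],[0,0,0,-5,0,0,0.82]]'; python3 see.py pics/25
```

```text
clock: 20.43
eef_pos: [564.0, -184.2, 187.5]
tcp_rot: [3.137, 0.0, 1.705]
contact_force: [-0.1, 1.7, 2.7]
opening: 0.179
t 20.43 tray [ 1.5 -3.6] z 187.5 rot [3.137 0.    1.705] trayang 1.568 F [-0.1  1.7  2.7] op 0.179 q6 -0.46
side 497 [  1.8 -54.9]
```

View pics/25s.png

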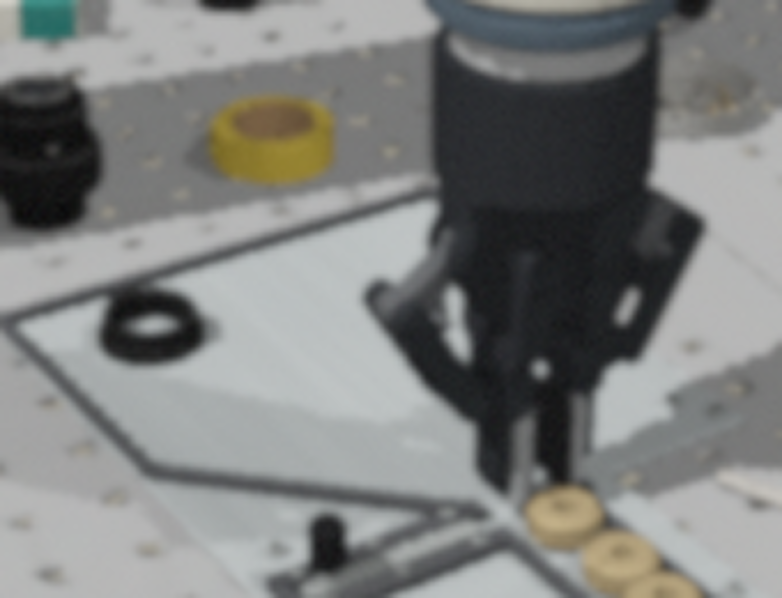

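Small steps from here until contact against the stop.

```bash
for i in 1 2 3; do python3 -m creep '[[0,0,0,-2.5,0,0,0.82],[0,0,0,-2.5,0,0,0.82]]' | egrep 'eef|force'; done; python3 see.py pics/26
```

```text
eef_pos: [564.6, -189.8, 187.2]
contact_force: [0.4, 2.4, 2.3]
eef_pos: [564.8, -193.8, 187.0]
contact_force: [0.0, 14.5, 5.5]
eef_pos: [565.0, -195.6, 186.9]
contact_force: [1.2, 18.7, 8.1]
t 21.03 tray [  1.  -15.1] z 186.9 rot [ 3.141 -0.01   1.701] trayang 1.564 F [ 1.2 18.7  8.1] op 0.183 q6 -0.48
side 472 [  2.1 -57.9]
```

View pics/26s.png

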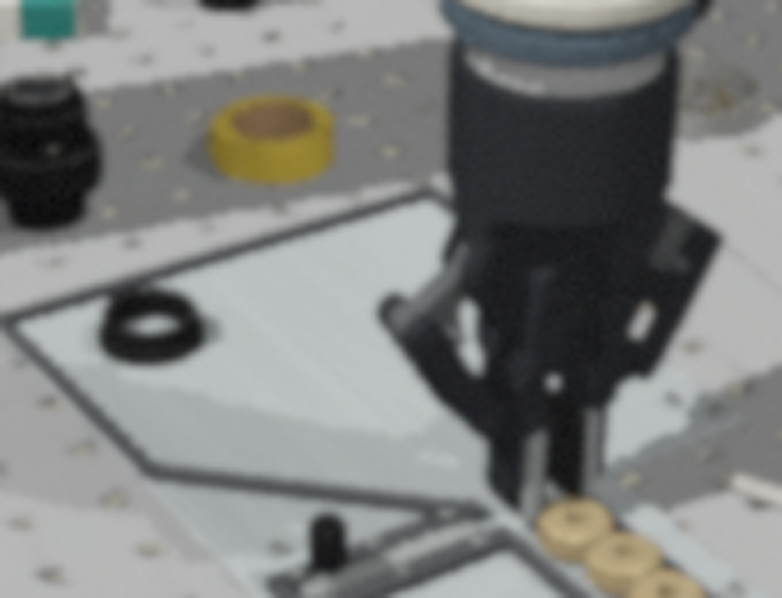

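```bash
python3 -m creep '[[0,0.002,0,4,0,0,0.82],[0,0.002,0,6,0,0,0.82],[0,0.002,0,6,0,-8,0.82],[0,0,0,4,0,-14,0.82],[0,0,0,4,0,-14,0.82]]'; python3 see.py pics/27; python3 -c "
from h import *
plan([-125,-10],240,np.pi/2,6)"
```

```text
clock: 21.55
eef_pos: [560.5, -170.3, 222.5]
tcp_rot: [-3.137, -0.019, 1.701]
contact_force: [-0.1, -0.4, -0.2]
opening: 0.178
t 21.55 tray [-0.  10.6] z 222.5 rot [-3.137 -0.019  1.701] trayang 1.564 F [-0.1 -0.4 -0.2] op 0.178 q6 -0.45
side 468 [  1.4 -58.5]
[0.0, -0.003, -0.001, -3.4, -21.0, -2.6]
[0.0, -0.003, -0.001, -3.4, -21.0, -2.6]
[0.0, -0.003, -0.001, -3.4, -21.0, -2.6]
[0.0, -0.003, -0.001, -3.4, -21.0, -2.6]
[0.0, -0.003, -0.001, -3.4, -21.0, -2.6]
[0.0, -0.003, -0.001, -3.4, -21.0, -2.6]
```

View pics/27s.png

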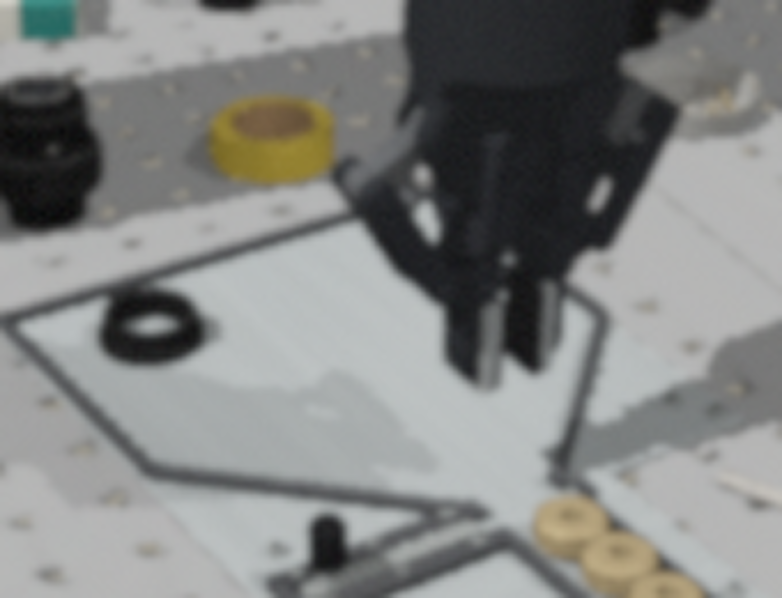

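```bash
python3 -m creep '[[0,-0.003,0,-3.4,-21,-2.6,1],[0,-0.003,0,-3.4,-21,-2.6,1],[0,-0.003,0,-3.4,-21,-2.6,1],[0,-0.003,0,-3.4,-21,-2,1],[0,-0.003,0,-3.4,-21,-1,1],[0,-0.003,0,-3.4,-19,0,1]]'; python3 see.py pics/28; python3 -c "
from h import *
plan([-123,-10],195,np.pi/2,5)"
```

```text
clock: 22.15
eef_pos: [441.1, -208.1, 238.4]
tcp_rot: [3.132, 0.008, 1.707]
contact_force: [0.3, 1.0, -0.3]
opening: -0.004
t 22.15 tray [-123.5  -10.6] z 238.4 rot [3.132 0.008 1.707] trayang 1.57 F [ 0.3  1.  -0.3] op -0.004 q6 -0.58
top 309 [  0.6 -57.7]
side 483 [  1.6 -57.8]
[0.001, 0.001, -0.001, 0.1, 0.3, 8.6]
[0.001, 0.001, -0.001, 0.1, 0.3, 8.6]
[0.001, 0.001, -0.001, 0.1, 0.4, 8.6]
[0.001, 0.001, -0.001, 0.1, 0.4, 8.6]
[0.001, 0.001, -0.001, 0.1, 0.4, 8.6]
```

View pics/28t.png

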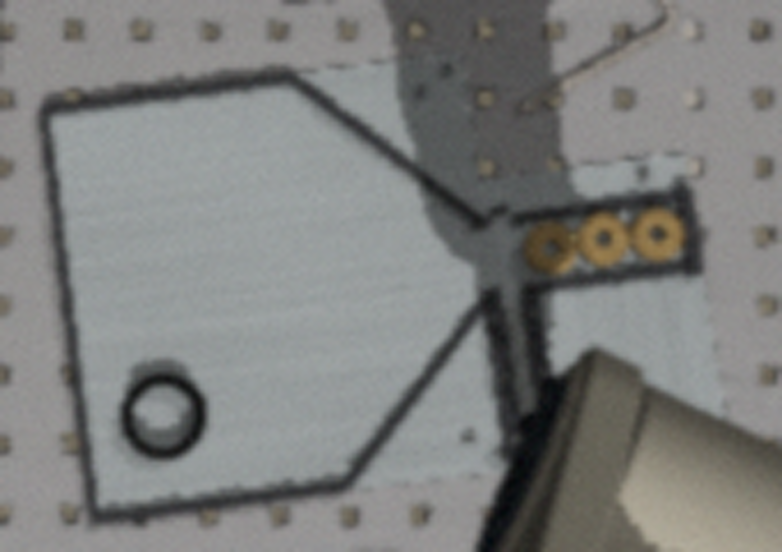

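View pics/28s.png

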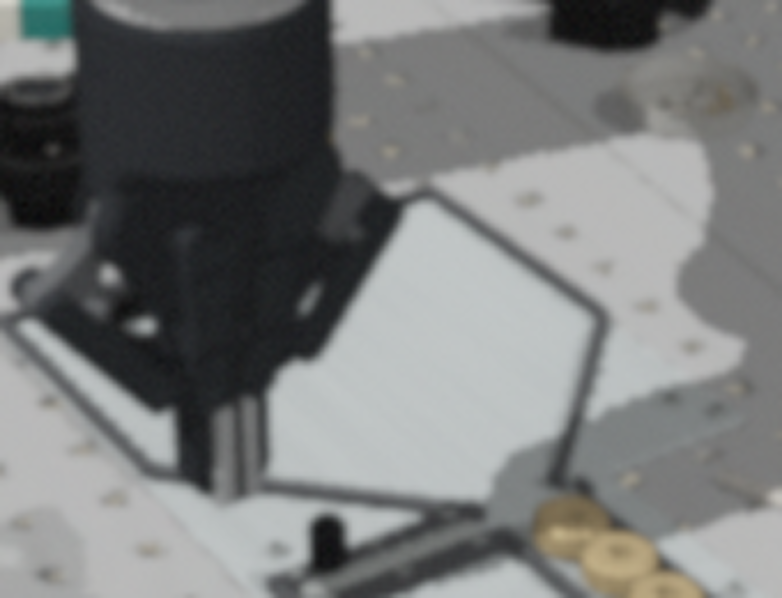

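```bash
python3 -m creep '[[0.002,0.001,0,0,0.4,10,1],[0.002,0.001,0,0,0.4,10,1],[0.002,0.001,0,0,0.4,10,1],[0.001,0.001,0,0,0.4,9,1],[0,0,0,0,0,1,1]]'; python3 see.py pics/29
```

```text
clock: 22.67
eef_pos: [444.0, -208.7, 194.8]
tcp_rot: [3.138, 0.005, 1.705]
contact_force: [-0.5, 1.2, 0.4]
opening: 0.002
t 22.67 tray [-120.7  -11.6] z 194.8 rot [3.138 0.005 1.705] trayang 1.568 F [-0.5  1.2  0.4] op 0.002 q6 -0.57
top 306 [  0.7 -58. ]
side 486 [  1.4 -57.6]
```

View pics/29s.png

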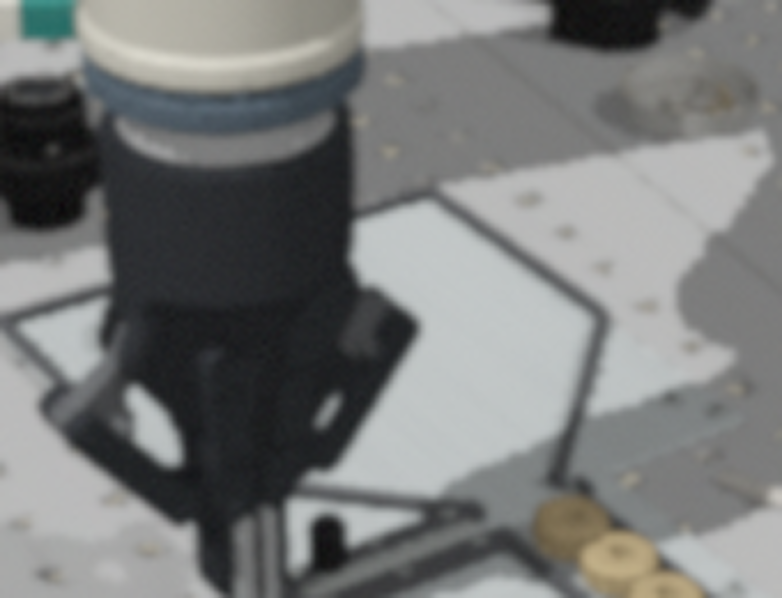

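```bash
python3 -m creep '[[0,0,0,0.5,4,0,1],[0,0,0,0.5,4,0,1],[0,0,0,0.5,4,0,1],[0,0,0,0,4,0,1],[0,0,0,0,4,0,1],[0,0,0,0,4,0,1],[0,0,0,0,4,0,1],[0,0,0,0,4,0,1]]'; python3 see.py pics/30
```

```text
clock: 23.43
eef_pos: [478.6, -202.1, 196.6]
tcp_rot: [3.139, 0.005, 1.706]
contact_force: [-1.0, -0.8, 0.1]
opening: 0.002
t 23.43 tray [-85.5  -9.7] z 196.6 rot [3.139 0.005 1.706] trayang 1.569 F [-1.  -0.8  0.1] op 0.002 q6 -0.53
top 264 [  1.6 -62.1]
side 477 [  1.5 -57.8]
```

View pics/30s.png

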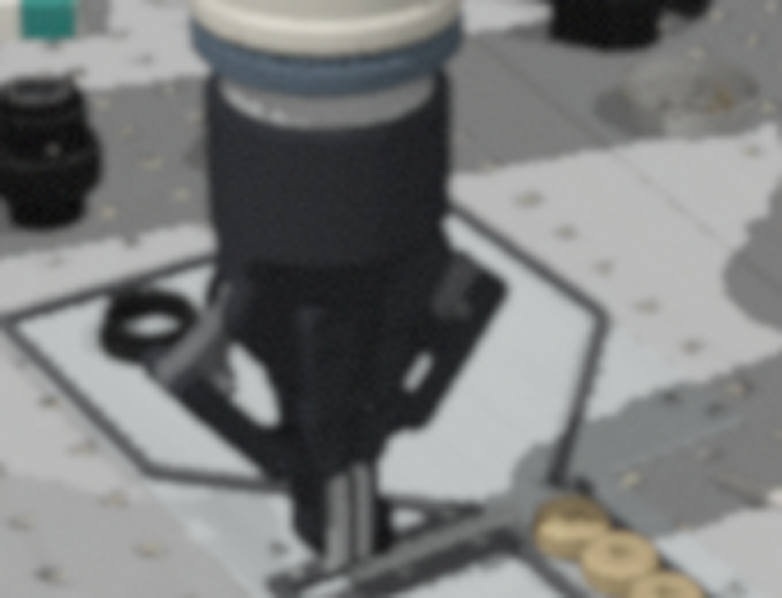

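```bash
python3 -m creep '[[0,0,0,0,4,0,1],[0,0,0,0,4,0.3,1],[0,0,0,0,4,0.3,1],[0,0,0,0,4,0.3,1]]'; python3 see.py pics/31
```

```text
clock: 23.87
eef_pos: [495.7, -200.0, 196.1]
tcp_rot: [3.138, 0.005, 1.705]
contact_force: [-2.3, 0.6, 2.1]
opening: 0.004
t 23.87 tray [-68.3  -9.9] z 196.1 rot [3.138 0.005 1.705] trayang 1.568 F [-2.3  0.6  2.1] op 0.004 q6 -0.52
top 127 [  3.5 -77.5]
side 479 [  1.5 -57.6]
```

View pics/31s.png

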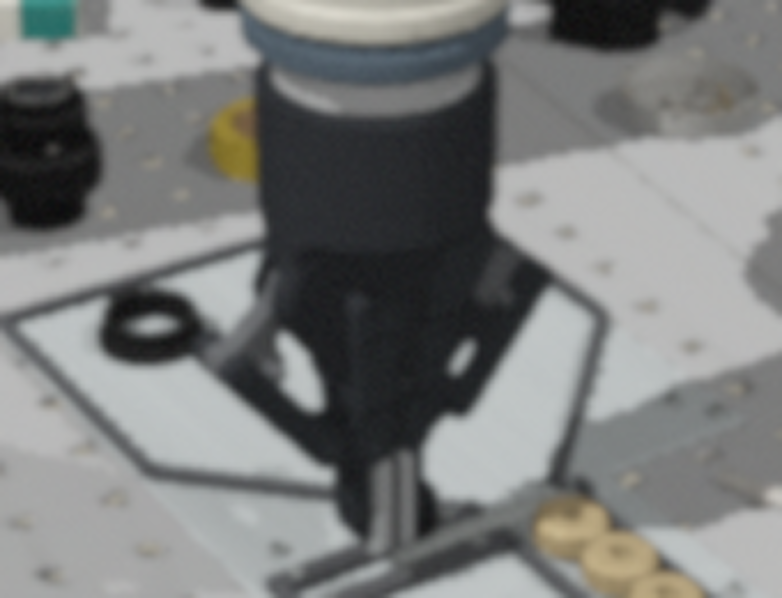

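View pics/31t.png

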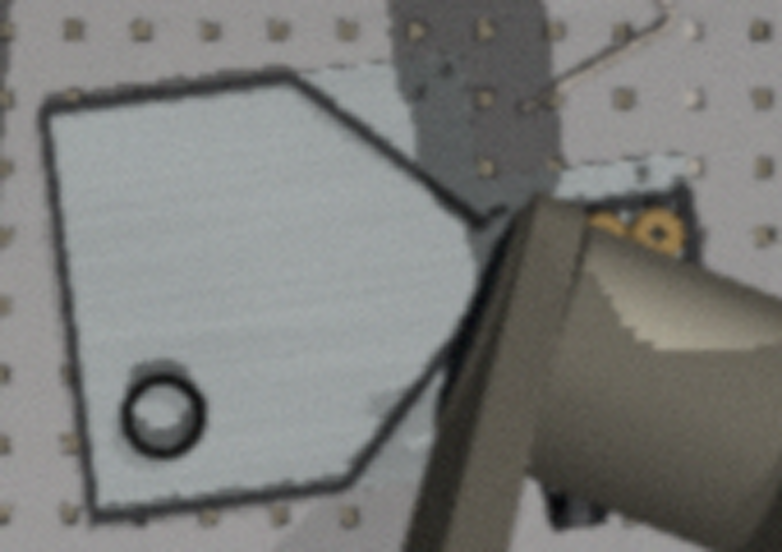

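The gate bar is now crossing behind nut A, with only about 2 N of resistance. I'll carry on until it stops hard.

```bash
for i in 1 2; do python3 -m creep '[[0,0,0,0,3,0.2,1],[0,0,0,0,2.5,0.2,1]]' | egrep 'eef|force'; done; python3 see.py pics/32
```

```text
eef_pos: [501.6, -199.1, 195.5]
contact_force: [-0.7, -0.1, 2.1]
eef_pos: [506.0, -198.3, 195.0]
contact_force: [-17.0, -7.4, 16.4]
t 24.3 tray [-57.8  -9.7] z 195.0 rot [-3.141  0.004  1.707] trayang 1.57 F [-17.   -7.4  16.4] op 0.001 q6 -0.51
top 25 [  7.7 -88.2]
side 477 [  1.4 -57.8]
```

View pics/32s.png

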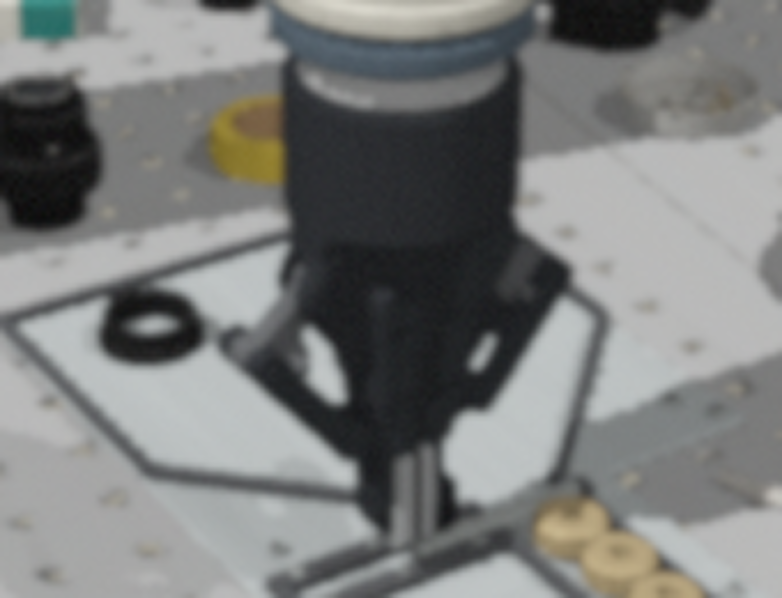

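```bash
python3 -m creep '[[0,0,0,0,-4,-0.5,1],[0,0,0,0,-6,-1,1],[0,0,0,0,-8,-10,1],[0,0,0,0,-15,-20,1],[0,0,0,0,-30,-25,1],[0,0,0,0,-35,-25,1],[0,0,0,-10,-35,-20,1],[0,0,0,-20,-35,0,1]]'; python3 see.py pics/33; python3 - <<'E'
from h import *
g=grab_frame("side"); crop(g,200,230,150,100,5,"pics/34s.png")
E
```

```text
clock: 25.07
eef_pos: [342.4, -248.9, 300.6]
tcp_rot: [3.14, 0.006, 1.713]
contact_force: [0.3, -0.9, 1.0]
opening: 0.001
t 25.07 tray [-226.9  -37.5] z 300.6 rot [3.14  0.006 1.713] trayang 1.576 F [ 0.3 -0.9  1. ] op 0.001 q6 -0.77
top 294 [  0.7 -58.2]
side 484 [  1.3 -58. ]
```

View pics/33t.png

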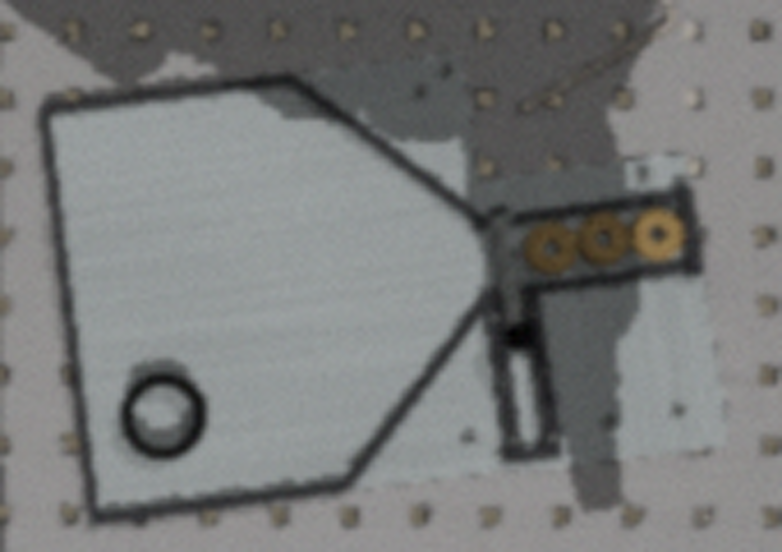

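View pics/34s.png

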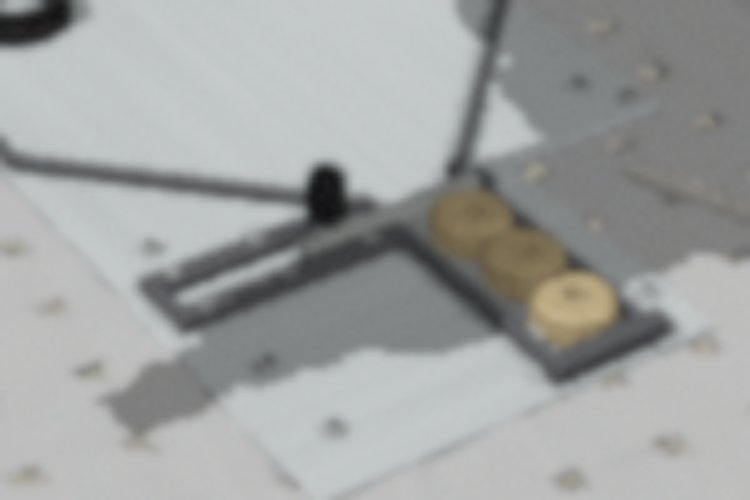

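```bash
python3 - <<'E'
from h import *
f=grab_frame("top");g=grab_frame("side")
for n,p,o in(("top",[518/4.6+220,335/4.6+180],f),("side",[326/5+200,172/5+230],g),("top start",[534/4.6+220,424/4.6+180],f),("side start",[324/4+160,412/4+170],g)):
    print(n,w2t(ray(o,[p],34))[0].round(1))
for n,im in(("top",f),("side",g)):
    roi=(slice(225,290),slice(315,350)) if n=="top" else (slice(255,280),slice(255,280))
    sub=im["color"][roi].max(2); m=(sub<28).astype(np.uint8); k,l,s,c=cv2.connectedComponentsWithStats(m)
    for i in range(1,k):
        if s[i,4]>8: q=c[i]+[roi[1].start,roi[0].start]; print(n,s[i].tolist(),w2t(ray(im,[q],30 if n=="top" else 25))[0].round(1))
E
```

```text
top [-41.8  -5.5]
side [-40.9 -10. ]
top start [-85.3  -6.8]
side start [-84.8  -8.6]
top [14, 24, 8, 7, 34] [-40.8  -7.4]
side [8, 10, 5, 9, 33] [-41.9 -10.4]
```

```bash
python3 -m creep '[[0,0,0,0,0,0,1],[0,0,0,0,0,0,1]]'; python3 -c "
from rig import job
print(job.sign_off())"
```

```text
clock: 25.48
eef_pos: [344.6, -248.7, 297.7]
tcp_rot: [3.142, 0.003, 1.711]
contact_force: [0.6, -0.5, 0.2]
opening: 0.0
the job is handed in; nothing more can be done
None
```

All three nuts are in the track against the stop and the gate is shut behind them. The job was handed in at 25.5 s; the sign-off gives no verdict.

I pushed the nuts in one at a time, each nested between slightly open fingertips. The third push ended in a firm stop at about 19 N, and the row crept back roughly 1 mm when I withdrew. I then pushed the gate knob with closed fingers until it hit a hard stop at about 17 N.

**Last checks:**
- **Nuts:** they lie flat in a row, with the row's middle at y about -58 mm in both views (ideal about -58.5 mm). They sit within about 2 mm of the track's middle line.
- **Gate:** the knob measures x about -41 to -42 mm in both views, which is the fully shut position of -41 mm.
- **Other items:** the adapter ring did not move in any picture. The tape, eyepiece and hex key showed no movement by eye in the views where they were visible, but I did not measure them.
- **Arm:** it ended clear of everything, with the contact force near zero.

**Disagreements:** the two cameras first gave tray origins about 6 mm apart in y. I put this down to the visible sides of the fences and relied on the top view. I later shifted the tray frame about 1 mm in x, with a small turn, after seeing the first nut in the track. The knob's y still differed by about 3 to 5 mm between views, which did not affect the push.

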